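# Vent, strip and park the cartridge leak tester

## Task

The leak test is finished: press the yellow key on the tester so that the green one pops up, and then take the loaded carriage apart from the top down: first lift off the brass weight and set it upright on the black rubber mat, next lay the blue hold-down plate flat on the same mat, and then put every cartridge in the orange tray. When the carriage is empty, push it away along its rails until it clicks fully home, and last press the white key so that the yellow one pops up; leave the tape measure where it is.

Things in the scene. Friction and masses are not known exactly. Their poses are not given: they have to be found in the camera images.
- station: the leak tester: a grey base plate 210 (x) x 310 (y) mm, fixed to the bench. Its origin lies at bench level; x runs along the carriage's rails towards home (away from the robot), y to the left, z up. The console with three keys is on its left (+y) side
- carriage (a joint): slide of the aluminium carriage along the station's x: 0 drawn out (towards the robot), 0.070 m fully home at the end stop. About 1.5 N of friction; from 0.057 a spring detent resists with up to 5 N more, past 0.065 it snaps the carriage home and holds it there.
- nest_row (a point): floor of the middle nest of the white rack on the carriage, 26 mm above the bench. Three nests stand in a row along the station's y, 52 mm apart; their walls reach 8 mm up the feet of the cartridges, which stand on this floor. A round steel post 15 mm thick (a 26 mm collar on top carries the plate) stands at either end of the row, 92 mm from its middle; its pin reaches 120 mm over the bench
- push_plate (a point): centre of the robot-side face of the black upright push plate at the carriage's near edge (50 mm wide along station y, 10 mm thick, from 25 to 75 mm above the bench; this point is 56 mm above the bench). Push it along the station's +x, or pinch it across its thickness. 69 mm towards the robot from the row of nests
- yellow_key (a joint): yellow key (vent), nearest the robot: 0 is up, 0.010 m is fully down, and it stays either way. The three keys are interlocked: as one goes down, the one that was down is pushed up. The first few mm take about 5 N, past half travel both snap over; push it down to its stop
- white_key (a joint): white key (standby), the middle one; as the yellow key; up at the start
- green_key (a joint): green key (test), farthest from the robot; as the yellow key; down at the start
- yellow_key_top (a point): centre of the top face of the yellow key, 30 x 34 mm; 58 mm above the bench when up, 48 mm when down; keys stand 46 mm apart along the station's x on a console 40 mm high
- white_key_top (a point): centre of the top face of the white key
- green_key_top (a point): centre of the top face of the green key
- weight_knob (a point): the brass weight, 0.35 kg: an upright round body 42 mm across and 24 mm high with a round knob 26 mm across on top, 48 mm high in all. This point is the middle of the knob, 36 mm above the underside; z is its axis. At the start it stands on the middle of the hold-down plate, between two low steel strips
- plate_mid (a point): blue hold-down plate, 50 (x) x 203 (y) x 12 mm, 0.3 kg; its centre, 6 mm above its underside; z up through its face. At the start it lies on the two end posts, slotted ends round their pins, which stand 6 mm above it (lift it straight up), 4 mm above the cartridges. Steel strips 4 mm high cross it 26 mm either side of the middle. Take it across its width at the middle once the weight is off
- tray: orange open tray, 124 (x) x 204 (y) x 20 mm, walls 4 mm, floor 4 mm thick, loose on the bench, 0.5 kg; origin under its centre, z up
- mat: black rubber mat, 146 (x) x 220 (y) x 3 mm, fixed flat on the bench; origin under its centre, z up
- weight: the brass weight (origin under its centre)
- plate: the blue hold-down plate (origin under its centre)
- tape: bystander: yellow tape measure, 41 x 80 x 65 mm; origin under its centre
- cart_a_mid (a point): cream filter cartridge, 45 mm across, 72 mm high, with black O-ring, that starts in the right-hand (-y) nest; may be absent. This point is its centre, half-way up; z is its axis. Grip it across station x (neighbours stand close along y)
- cart_a: the same cartridge (origin under its centre)
- cart_b_mid (a point): cream filter cartridge, 45 mm across, 72 mm high, with black O-ring, that starts in the middle nest; may be absent. This point is its centre, half-way up; z is its axis. Grip it across station x (neighbours stand close along y)
- cart_b: the same cartridge (origin under its centre)
- cart_c_mid (a point): cream filter cartridge, 45 mm across, 72 mm high, with black O-ring, that starts in the left-hand (+y) nest; may be absent. This point is its centre, half-way up; z is its axis. Grip it across station x (neighbours stand close along y)
- cart_c: the same cartridge (origin under its centre)
Not all that is in view belongs to the job. There is more than one size of the weight; the job needs the larger.

How it is judged:
On the way, in this order (a step that is already met when the one before it is completed fails the run):
1. yellow key down, green key popped up (value of joint yellow_key above 0.008 m and value of joint each of green_key, white_key below 0.002 m), for 0.2 s.
2. weight upright on the mat (x of weight_knob in the frame of mat between -0.073 and 0.073 m and y of weight_knob in the frame of mat between -0.11 and 0.11 m and z of weight_knob in the frame of mat below 0.045 m and angle between weight_knob's own z axis and vertical below 0.12 rad), for 0.2 s.
3. hold-down plate flat on the mat (x of plate_mid in the frame of mat between -0.073 and 0.073 m and y of plate_mid in the frame of mat between -0.11 and 0.11 m and z of plate_mid in the frame of mat below 0.018 m and angle between plate_mid's own z axis and vertical below 0.12 rad), for 0.2 s.
4. every cartridge in the tray (x of cart_a_mid in the frame of tray between -0.06 and 0.06 m and y of cart_a_mid in the frame of tray between -0.1 and 0.1 m and z of each of cart_a_mid, cart_b_mid, cart_c_mid in the frame of tray below 0.048 m and x of cart_b_mid in the frame of tray between -0.06 and 0.06 m and y of cart_b_mid in the frame of tray between -0.1 and 0.1 m and x of cart_c_mid in the frame of tray between -0.06 and 0.06 m and y of cart_c_mid in the frame of tray between -0.1 and 0.1 m), for 0.2 s.
5. carriage clicked home (value of joint carriage above 0.066 m), for 0.2 s.
6. white key down, yellow key popped up (value of joint white_key above 0.008 m and value of joint each of yellow_key, green_key below 0.002 m), for 0.2 s.
At the end, for the whole second after the job is handed in: white key down (over 8 mm), yellow and green up (under 2 mm); carriage home within 4 mm; weight upright and plate flat (within 0.12 rad), resting on the mat with their centres on it; every cartridge inside the tray on its floor, standing or lying; all at rest (all of step 2 and all of step 3 and all of step 4 and all of step 6 and value of joint carriage above 0.066 m and linear speed of each of cart_a, cart_b, cart_c, plate, weight, tray below 0.02 m/s); the robot touches nothing.
It fails at once if the tape measure was moved more than 30 mm (distance of tape from where it was at the start of the episode above 0.03 m).
Of cart_a, cart_b, cart_c only 2 to 3 are there at a start; the rules pass over those that are not, and their reading is None.
At some moment in a run one of tray may be knocked a few centimetres aside while the robot is not near it.
It also fails if it takes over 210 s, if anything falls off the work surface, if the arm or the gripper's body presses on something with over 40 N, if the wrist force passes 120 N, or if a joint passes its speed limit or range.

## Robot

A 6-joint arm with a two-finger parallel gripper is mounted at the origin on the work surface; the furniture and walls round the work are solid. World frame = base frame: x ahead of the robot, y to its left, z up, the work surface at z = 0. Lengths are in m, angles in rad, forces in N, time in s.
With the tool pointing down it reaches from about 0.225 to 0.875 m from the base axis. Payload 3.4 kg.
Tool frame: the origin (TCP) lies on the centre line of the jaws, within the pads' length; the fingertips stand 14 mm ahead of it and the grasp point (between the pads) lies 5 mm behind it; z points along the fingers, x is the direction in which the jaws open and shut, and the axes are right-handed (so a half turn about z gives the same grasp; the last joint's range is limited). The gripper opens to 85 mm and grips with 20 to 120 N. Pads are 22 mm wide; open, the fingers measure 114 mm over their backs; the gripper's body (76 mm by 85 mm) begins 54 mm behind the grasp point. The pads swing forward as they close: fully open they stand 13 mm farther back than shut.
Start: joints at [1.142, 0.276, 1.505, -0, 1.361, -0.121], TCP at [0.174, 0.548, 0.245] pointing down, gripper open.
Joint ranges: [-2.89, 2.89], [-0.75, 2.08], [0.22, 2.7], [-1.18, 4.32], [0.11, 2.71], [-2.7, 2.7]. Speed limits (rad/s): [2.57, 2.57, 3.14, 3.14, 3.14, 3.14].

## Interface

Orientations are given as a rotation vector (axis times angle).
In Python, from cell import readout, vision, bot gives the robot as it stands. The module is installed in compiled form; this text tells all that it offers.
- The arm moves only by the tool carry_out, never from a script. Its argument "deltas" is a list of rows, each an object with "translation": the shift along the tool's x, y, z in m, a list of three; "yaw": the turn about the tool's z in degrees. In form: [{"translation": [x, y, z], "yaw": yaw}, ...]. A call has 1 to 8 rows; each row shifts and turns the pose as measured when the row begins, along the tool's axes as they then stand; what a row does not reach is not made up. A row lasts 1/12 s, in which the tool goes at most 41.7 mm and 7.16 degrees, less where a joint would pass 70% of its speed; a pose out of reach is approached as far as the arm can. A call with a gripper value outside its range is refused whole. "jaw" is the gripper's target within -1 to 1 (shut at 1, half-way at 0, fully open at -1), set as the call begins (left out, the last holds). The fingers move at their own pace and stop on an object; the grip force is fixed at half the most. Time passes only in rows, so rows that do not move let the fingers close. It gives the time, the measured TCP pose, the force and the opening at its end, in the units of the state.
- readout.state(): the state, without advancing time (a new reading comes with each control period).
- vision.capture(name): name is "scene" or "top" or "wrist"; returns the picture (400x640x3 uint8, red, green, blue); there is no depth.
- vision.camera_model(name): a dict with "mtx" (3x3 intrinsics, pixels), "position" and "rotation" of the camera in the world; the wrist camera has in their place "tool_from_camera" (4x4, takes a point from camera to tool coordinates, whose origin is the TCP and whose axes are the tool frame's). Camera axes: x right, y down, z forward; pixel columns grow to the right and rows downward; lengths in m; the calibration is good to about 2 mm. A picture is of the moment at which its call begins: read the wrist's pose just before it. camera_model takes no time and is no camera call.
- bot.job_done(): hands the job in, once; it reports no verdict.
The state is a dict: "time_s": time; "joints": joint angles; "joint_velocities": joint speeds; "tau": joint torques, N m; "tcp_pos": TCP position; "ee_rot": TCP orientation; "wrist_force": force on the tool from outside, world axes, zero at the start; "torque": the same for the moment, N m; "grip_width": finger opening in m.
Only numpy, scipy, OpenCV 4.12 (cv2) and the standard library are available. Lean on these libraries where they do the work, as an engineer would, in place of code of your own. Each camera call takes 0.05 s, during which the arm holds its last target.

## Working session

There is one attempt and no reset: what is moved stays moved. The work goes in short steps, Python scripts to look and compute and a tool call to move; the robot and the scene stay as the last step left them, time stands still between calls to the robot, and variables do not carry over. Pictures are saved under pics/ and viewed, and the job is handed in when it is done.

Besides the shell and the picture viewer there is one more tool, called after "Request:" as a command line: name --argument value ..., lists and objects as JSON in quotes. carry_out: Moves the arm, as the interface text tells. Its arguments: {"type":"object","properties":{"deltas":{"type":"array","items":{"type":"object","properties":{"translation":{"type":"array","items":{"type":"number"}},"yaw":{"type":"number"}}}},"jaw":{"type":"number"}},"required":["deltas"]}

```bash
mkdir -p pics; ls; python3 - <<'E'
from cell import readout, vision, bot
import cv2
print(readout.state())
for n in ["scene","top","wrist"]:
    im=vision.capture(n); cv2.imwrite(f"pics/{n}0.png",im[:,:,::-1])
    print(n,vision.camera_model(n))
E
```

```text
pics
{'time_s': 0.0, 'joints': array([ 1.14200343e+00,  2.76576796e-01,  1.50613319e+00, -4.20131904e-05,
        1.36070033e+00, -1.21003744e-01]), 'joint_velocities': array([ 3.27703986e-04,  8.94766429e-04, -3.30936679e-04,  4.86412092e-05,
        2.41019168e-04, -2.40854786e-04]), 'tau': array([ 9.45823231e-04, -4.16768432e+01, -2.45800620e+01, -3.15378547e-04,
        1.10488309e-02, -6.80987725e-06]), 'tcp_pos': array([0.1740063 , 0.54750706, 0.24445005]), 'ee_rot': array([ 2.53495278e+00,  1.85413270e+00, -2.45889088e-03]), 'wrist_force': array([-0.13571559,  0.32817215,  0.43719163]), 'torque': array([-0.02976034, -0.02453821, -0.0282076 ]), 'grip_width': 0.08572937416882348}
scene {'mtx': array([[386.01711878,   0.        , 315.94270062],
       [  0.        , 386.01711878, 201.86867096],
       [  0.        ,   0.        ,   1.        ]]), 'position': array([-0.13776973, -0.32587362,  0.7102258 ]), 'rotation': array([-2.01374927,  1.20048596, -0.57822453])}
top {'mtx': array([[488.66744124,   0.        , 323.17171445],
       [  0.        , 488.66744124, 201.07123788],
       [  0.        ,   0.        ,   1.        ]]), 'position': array([ 0.29671034, -0.02123106,  1.41010456]), 'rotation': array([-2.10703029,  2.17090653, -0.11486101])}
wrist {'mtx': array([[355.6044861 ,   0.        , 322.33938399],
       [  0.        , 355.6044861 , 194.32773712],
       [  0.        ,   0.        ,   1.        ]]), 'tool_from_camera': array([[ 9.99999796e-01, -2.87134681e-04, -5.71374129e-04,
         3.63114320e-04],
       [ 4.55296274e-04,  9.47117802e-01,  3.20885745e-01,
        -8.31775490e-02],
       [ 4.49021184e-04, -3.20885939e-01,  9.47117739e-01,
        -1.27559999e-01],
       [ 0.00000000e+00,  0.00000000e+00,  0.00000000e+00,
         1.00000000e+00]])}
```

View pics/top0.png

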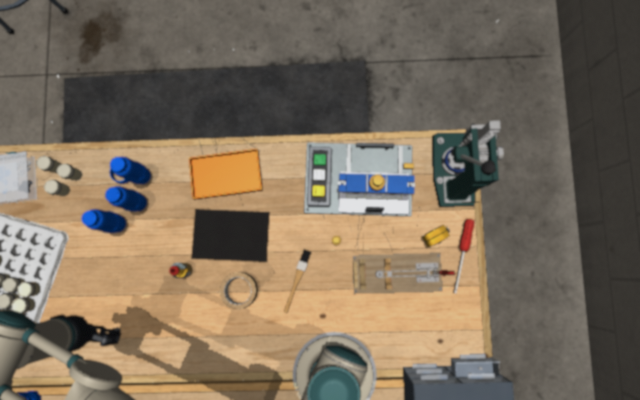

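View pics/scene0.png

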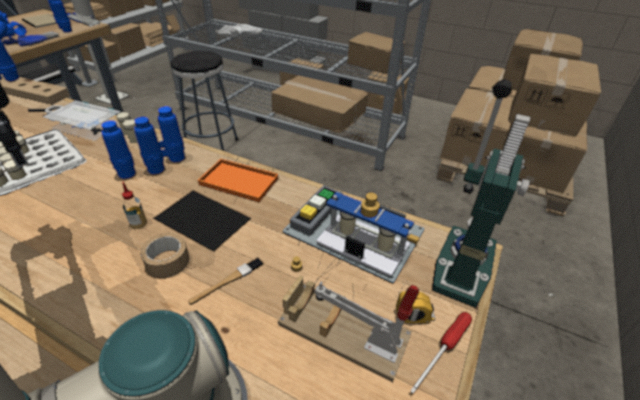

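View pics/wrist0.png

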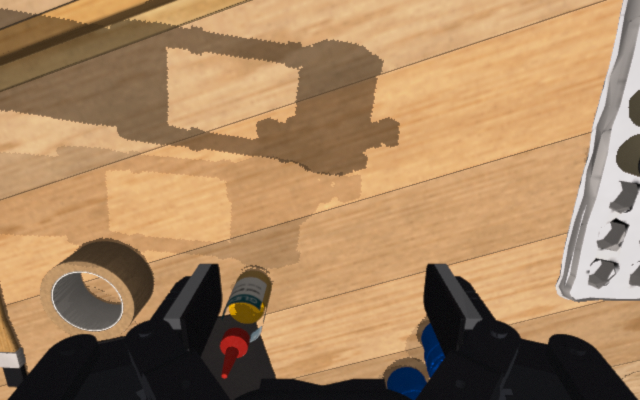

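```bash
cat > h.py <<'E'
from cell import readout, vision, bot
import cv2, numpy as np
from scipy.spatial.transform import Rotation as R
def pose():
    s=readout.state(); return np.array(s['tcp_pos']), R.from_rotvec(s['ee_rot'])
def cam(n,p=None):
    m=vision.camera_model(n); K=m['mtx']
    if n=='wrist':
        t,r=p if p is not None else pose(); T=m['tool_from_camera']
        return K, r.as_matrix()@T[:3,:3], t+r.as_matrix()@T[:3,3]
    return K, R.from_rotvec(m['rotation']).as_matrix(), m['position']
def px2w(n,uv,z,p=None):
    K,Rc,c=cam(n,p); d=Rc@np.linalg.inv(K)@np.array([uv[0],uv[1],1.]); return c+d*(z-c[2])/d[2]
def w2px(n,P,p=None):
    K,Rc,c=cam(n,p); q=K@(Rc.T@(np.array(P)-c)); return q[:2]/q[2]
def tool(P,p=None):   # world pt -> tool coords
    t,r=p if p is not None else pose(); return r.inv().apply(np.array(P)-t)
def yawdir():
    t,r=pose(); x=r.as_matrix()[:,0]; return np.degrees(np.arctan2(x[1],x[0])), r.as_matrix()[:,2]
def snap(n,name,box=None,f=1):
    im=vision.capture(n)
    if box: im=im[box[1]:box[3],box[0]:box[2]]
    im=cv2.resize(im,None,fx=f,fy=f,interpolation=cv2.INTER_CUBIC)
    cv2.imwrite(f'pics/{name}.png',im[:,:,::-1]); return im
E
python3 - <<'E'
from h import *
snap('top','t1',(290,130,450,230),5)
snap('scene','s1',(270,170,430,290),5)
snap('top','t2',(180,135,340,265),5)
print(yawdir())
E
```

```text
(np.float64(72.3630334428605), array([-2.40736429e-04, -5.38017737e-04, -9.99999826e-01]))
```

View pics/t1.png

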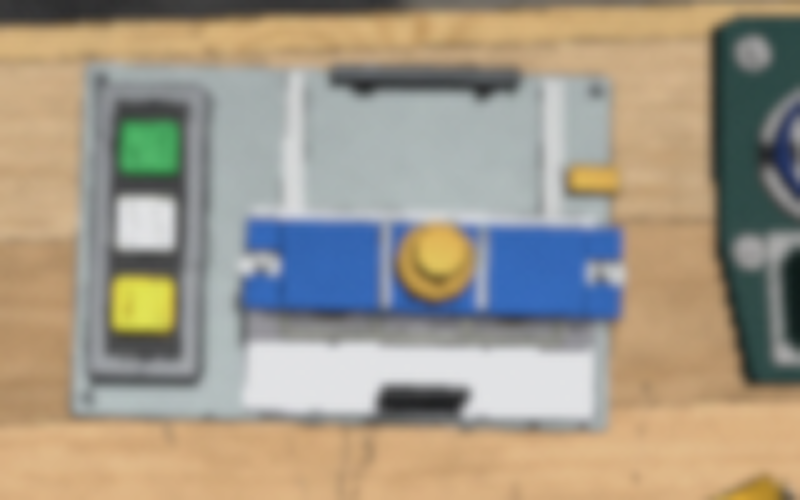

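View pics/s1.png

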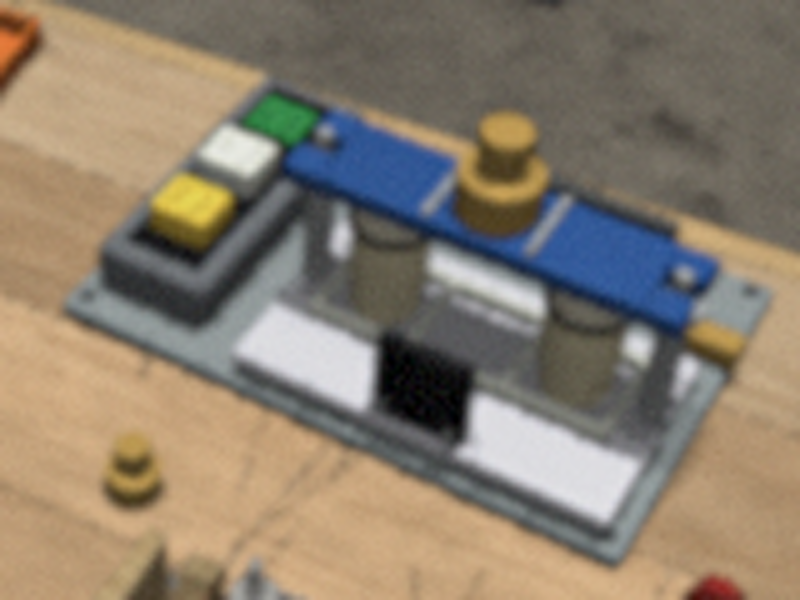

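View pics/t2.png

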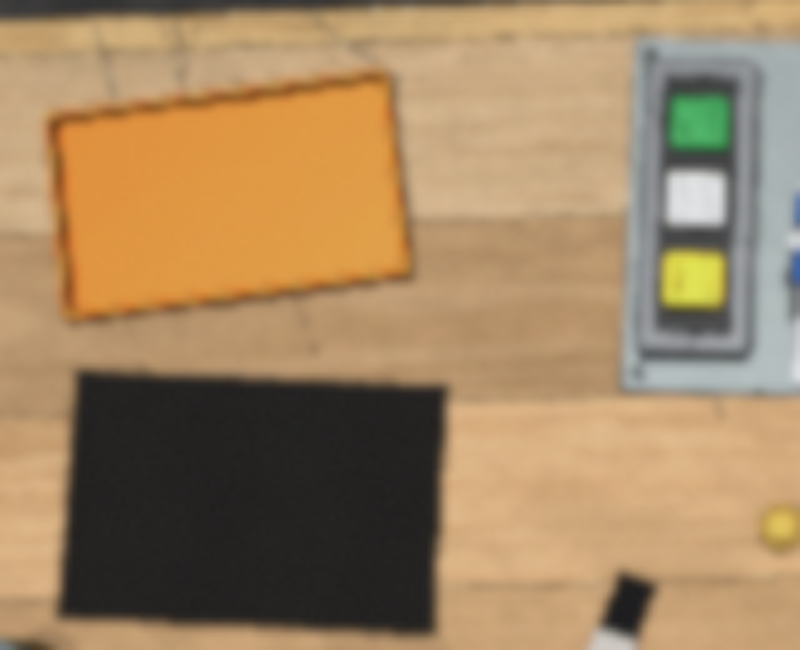

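```bash
python3 - <<'E'
from h import *
def T1(u,v): return (290+u/5,130+v/5)
def T2(u,v): return (180+u/5,135+v/5)
def S1(u,v): return (270+u/5,170+v/5)
pr=lambda l,p: print(l,np.round(p,4))
for q in [(90,65),(608,75),(606,428),(72,412)]: pr('base',px2w('top',T1(*q),0.006))
pr('green',px2w('top',T1(148,147),.048));pr('white',px2w('top',T1(147,222),.058));pr('yellow',px2w('top',T1(144,305),.058))
pr('knobtop',px2w('top',T1(440,249),.114+.048))
for q in [(250,219),(622,228),(620,318),(246,310)]: pr('plate',px2w('top',T1(*q),0.126))
pr('pinL',px2w('top',T1(262,264),.126));pr('pinR',px2w('top',T1(605,272),.126))
pr('push top near edge ',px2w('top',T1(424,388),.075))
for q in [(50,115),(388,72),(412,274),(70,320)]: pr('tray',px2w('top',T2(*q),0.02))
for q in [(78,373),(446,386),(434,632),(60,615)]: pr('mat',px2w('top',T2(*q),0.003))
pr('S knobtop',px2w('scene',S1(508,125),.162))
pr('S yel',px2w('scene',S1(192,195),.058));pr('S white',px2w('scene',S1(240,145),.058));
E
```

```text
base [0.6613 0.0542 0.006 ]
base [ 0.6445 -0.2495  0.006 ]
base [ 0.4369 -0.2376  0.006 ]
base [0.4557 0.0695 0.006 ]
green [0.6013 0.02   0.048 ]
white [0.5561 0.0214 0.058 ]
yellow [0.5089 0.0244 0.058 ]
knobtop [ 0.5169 -0.133   0.162 ]
plate [ 0.5428 -0.0358  0.126 ]
plate [ 0.5313 -0.2331  0.126 ]
plate [ 0.4831 -0.2295  0.126 ]
plate [ 0.4937 -0.0321  0.126 ]
pinL [ 0.5182 -0.0414  0.126 ]
pinR [ 0.5079 -0.2229  0.126 ]
push top near edge  [ 0.4551 -0.1287  0.075 ]
tray [0.6249 0.4005 0.02  ]
tray [0.6437 0.2014 0.02  ]
tray [0.5236 0.1886 0.02  ]
tray [0.5031 0.3877 0.02  ]
mat [0.4742 0.3878 0.003 ]
mat [0.4598 0.1721 0.003 ]
mat [0.318  0.1809 0.003 ]
mat [0.3339 0.3972 0.003 ]
S knobtop [ 0.52   -0.1308  0.162 ]
S yel [0.5127 0.0268 0.058 ]
S white [0.56   0.0238 0.058 ]
```

Request:
carry_out --deltas '[{"translation": [-0.02, 0, -0.02], "yaw": 7}, {"translation": [-0.02, 0, -0.02], "yaw": 7}, {"translation": [-0.02, 0, 0], "yaw": 7}, {"translation": [-0.02, 0, 0], "yaw": 7}, {"translation": [-0.02, 0, 0], "yaw": 7}, {"translation": [-0.02, 0, 0], "yaw": 7}, {"translation": [0, 0, 0], "yaw": 7}, {"translation": [0, 0, 0], "yaw": 7}]' --jaw 1

```text
time_s: 0.97
tcp_pos: [0.1035, 0.448, 0.2855]
ee_rot: [3.113, 0.409, -0.002]
wrist_force: [0.4, 0.7, 0.3]
grip_width: 0.0001
```

Request:
carry_out --deltas '[{"translation": [0.03, 0, 0], "yaw": 7}, {"translation": [0.04, 0, 0], "yaw": 7}, {"translation": [0.04, 0, 0], "yaw": 5}, {"translation": [0.029, 0.029, 0], "yaw": 0}, {"translation": [0.029, 0.029, 0], "yaw": 0}, {"translation": [0.029, 0.029, 0], "yaw": 0}, {"translation": [0.029, 0.029, 0], "yaw": 0}, {"translation": [0.029, 0.029, 0], "yaw": 0}]'

```text
time_s: 1.63
tcp_pos: [0.3475, 0.3074, 0.2844]
ee_rot: [-3.134, 0.113, 0.005]
wrist_force: [0.6, 0.1, 0.0]
grip_width: -0.0004
```

```bash
python3 - <<'E'
from h import *
print(yawdir()[0],pose()[0],tool([.511,.0255,.062]))
E
```

```text
-4.127440974038531 [0.3474975  0.30739009 0.28442599] [0.18405807 0.2704855  0.22051901]
```

Request:
carry_out --deltas '[{"translation": [0.023, 0.034, 0], "yaw": 0}, {"translation": [0.023, 0.034, 0], "yaw": 0}, {"translation": [0.023, 0.034, 0], "yaw": 0}, {"translation": [0.023, 0.034, 0], "yaw": 0}, {"translation": [0.023, 0.034, 0], "yaw": 0}, {"translation": [0.023, 0.034, 0], "yaw": 0}, {"translation": [0.023, 0.034, 0.01], "yaw": 0}, {"translation": [0.018, 0.028, 0.01], "yaw": -0.8}]'

```text
time_s: 2.3
tcp_pos: [0.5103, 0.023, 0.2659]
ee_rot: [-3.133, 0.093, -0.012]
wrist_force: [0.6, 1.1, -0.5]
grip_width: -0.0002
```

```bash
python3 - <<'E'
from h import *
print(yawdir()[0],pose()[0],tool([.511,.0255,.062]))
p=pose(); snap('wrist','w1')
for P in ([.511,.0255,.058],[.558,.0226,.058],[.518,-.132,.162]): print(w2px('wrist',P,p))
E
```

```text
-3.4117565733753477 [0.51025881 0.0230144  0.26585249] [-0.00094236 -0.00110453  0.20386382]
[321.83725201 163.26448525]
[370.46364192 163.25226444]
[342.58041514 377.1027549 ]
```

View pics/w1.png

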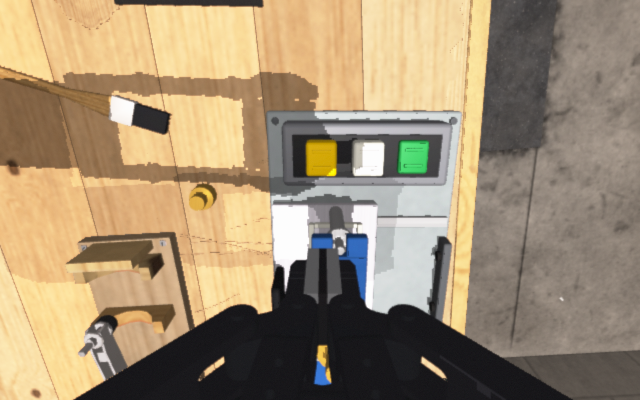

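```bash
python3 - <<'E'
from h import *
for uv,z in (((321,157),.058),((368,158),.058),((413,157),.048)): print(px2w('wrist',uv,z))
print(w2px('top',px2w('wrist',(321,157),.058)))
for uv in [(268,111),(460,111)]: print(px2w('wrist',uv,.006))
E
```

```text
[0.513175  0.0253198 0.058    ]
[0.55800755 0.02145933 0.058     ]
[0.60360653 0.01724947 0.048     ]
[318.41901364 189.48766255]
[0.45984934 0.06674884 0.006     ]
[0.66327488 0.05388438 0.006     ]
```

Request:
carry_out --deltas '[{"translation": [0.001, -0.001, 0.035], "yaw": 0}, {"translation": [0, 0, 0.035], "yaw": 0}, {"translation": [0, 0, 0.035], "yaw": 0}, {"translation": [0, 0, 0.035], "yaw": 0}, {"translation": [0, 0, 0.025], "yaw": 0}, {"translation": [0, 0, 0.01], "yaw": 0}, {"translation": [0, 0, 0.005], "yaw": 0}, {"translation": [0, 0, 0], "yaw": 0}]'

```text
time_s: 3.02
tcp_pos: [0.5197, 0.0132, 0.0773]
ee_rot: [3.139, -0.114, 0.021]
wrist_force: [-0.0, 1.1, 0.1]
grip_width: -0.0002
```

Request:
carry_out --deltas '[{"translation": [-0.007, -0.012, 0], "yaw": -0.5}, {"translation": [0, 0, 0], "yaw": 0}]'

```text
time_s: 3.18
tcp_pos: [0.5138, 0.0266, 0.0779]
ee_rot: [3.14, -0.102, 0.022]
wrist_force: [0.0, -0.2, -0.0]
grip_width: -0.0
```

```bash
python3 - <<'E'
from h import *
print(yawdir(),pose()[0],tool([.512,.0255,.062]))
E
```

```text
(np.float64(-3.704893245262823), array([ 1.38193205e-02, -6.13162919e-04, -9.99904321e-01])) [0.51383837 0.02656459 0.07794217] [-0.00198605  0.00118563  0.01591589]
```

Request:
carry_out --deltas '[{"translation": [-0.001, 0, 0.005], "yaw": 0}, {"translation": [0, 0, 0.005], "yaw": 0}, {"translation": [0, 0, 0.005], "yaw": 0}, {"translation": [0, 0, 0.003], "yaw": 0}, {"translation": [0, 0, 0.002], "yaw": 0}]'

```text
time_s: 3.6
tcp_pos: [0.5144, 0.0277, 0.0624]
ee_rot: [3.138, -0.095, 0.034]
wrist_force: [-0.6, 0.5, 0.7]
grip_width: -0.0002
```

Request:
carry_out --deltas '[{"translation": [0, 0, 0.002], "yaw": 0}, {"translation": [0, 0, 0.002], "yaw": 0}, {"translation": [0, 0, 0], "yaw": 0}]'

```text
time_s: 3.85
tcp_pos: [0.5149, 0.0277, 0.0629]
ee_rot: [3.138, -0.095, 0.038]
wrist_force: [0.7, -0.5, -0.1]
grip_width: 0.0002
```

```bash
python3 - <<'E'
from h import *
p=pose(); snap('wrist','w2'); print(p[0],readout.state()['wrist_force'])
snap('scene','s2',(270,170,430,290),5)
E
```

```text
[0.51491493 0.02766144 0.06289404] [ 1.03446788 -0.78113136  0.0017968 ]
```

View pics/w2.png

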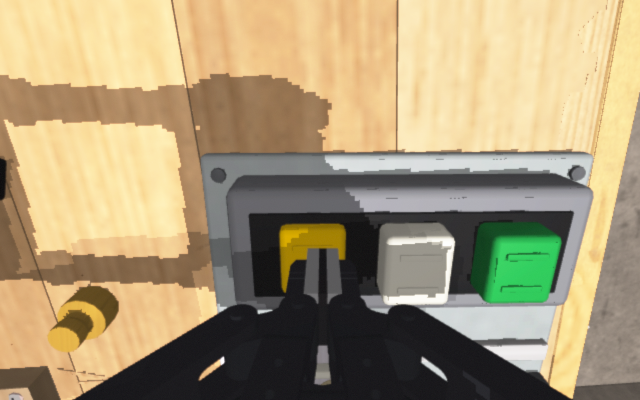

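View pics/s2.png

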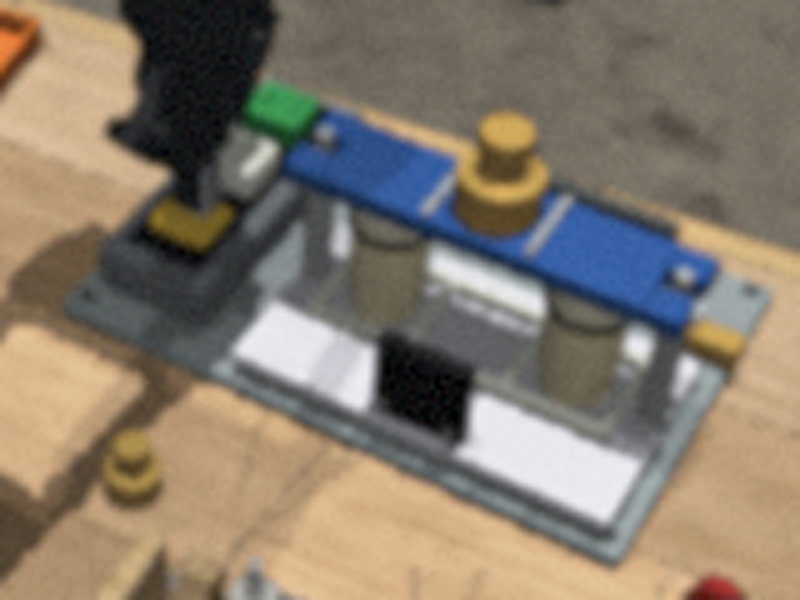

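Request:
carry_out --deltas '[{"translation": [0, 0, 0.006], "yaw": 0}, {"translation": [0, 0, 0.006], "yaw": 0}]'

```text
time_s: 4.12
tcp_pos: [0.516, 0.0276, 0.0613]
ee_rot: [3.137, -0.094, 0.042]
wrist_force: [-19.0, 0.6, 68.5]
grip_width: -0.0002
```

Request:
carry_out --deltas '[{"translation": [0, 0, -0.02], "yaw": 0}, {"translation": [0, 0, -0.02], "yaw": 0}, {"translation": [0, 0, -0.03], "yaw": 0}, {"translation": [0, 0, -0.035], "yaw": 0}, {"translation": [0, 0, -0.035], "yaw": 0}, {"translation": [0, 0, -0.03], "yaw": 0}]' --jaw -0.3

```text
time_s: 4.62
tcp_pos: [0.5083, 0.0284, 0.234]
ee_rot: [3.138, -0.095, 0.029]
wrist_force: [0.2, 0.1, 0.1]
grip_width: 0.0555
```

```bash
python3 - <<'E'
from h import *
print(yawdir(),pose()[0],tool([.5175,-.132,.157]))
p=pose(); snap('wrist','w3'); 
E
```

```text
(np.float64(-3.4786086225309347), array([ 0.0184996 , -0.00220018, -0.99982645])) [0.50833433 0.02840842 0.23399561] [0.0174464  0.15947361 0.07750473]
```

View pics/w3.png

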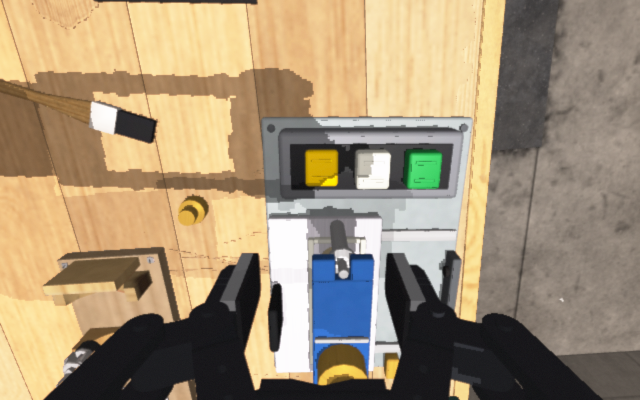

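Request:
carry_out --deltas '[{"translation": [0.003, 0.025, 0], "yaw": 0}, {"translation": [0.003, 0.03, 0], "yaw": 0}, {"translation": [0.003, 0.03, 0], "yaw": 0}, {"translation": [0.003, 0.03, 0], "yaw": 0}, {"translation": [0.003, 0.025, 0], "yaw": 0}, {"translation": [0.002, 0.015, 0], "yaw": 0}, {"translation": [0, 0.004, 0], "yaw": 0}, {"translation": [0, 0, 0], "yaw": 0}]'

```text
time_s: 5.33
tcp_pos: [0.5249, -0.138, 0.2411]
ee_rot: [3.137, -0.09, 0.068]
wrist_force: [0.4, -0.3, 0.3]
grip_width: 0.0552
```

```bash
python3 - <<'E'
from h import *
print(yawdir(),pose()[0],tool([.5175,-.132,.155]))
p=pose(); snap('wrist','w4'); 
snap('top','t4',(290,130,450,230),5)
E
```

```text
(np.float64(-3.295705561878755), array([ 0.04352386, -0.00332148, -0.99904687])) [ 0.52488214 -0.13802775  0.2410835 ] [-0.01146604 -0.00566311  0.08566013]
```

View pics/w4.png

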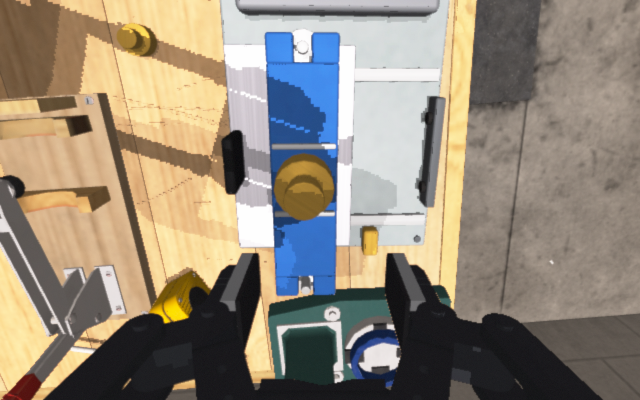

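Request:
carry_out --deltas '[{"translation": [-0.0115, -0.0055, 0], "yaw": 0}, {"translation": [0, 0, 0], "yaw": 0}]'

```text
time_s: 5.6
tcp_pos: [0.5133, -0.128, 0.2399]
ee_rot: [-3.139, 0.085, -0.066]
wrist_force: [-0.8, -0.2, -0.4]
grip_width: 0.0554
```

```bash
python3 - <<'E'
from h import *
p=pose(); im=snap('wrist','w5',(240,100,400,220),5)
print(yawdir(),p[0],tool([.5175,-.132,.155]),w2px('wrist',[.5175,-.132,.162],p))
E
```

```text
(np.float64(-3.096070242509118), array([ 0.044823  , -0.00170541, -0.99899349])) [ 0.51329215 -0.12803678  0.23991013] [-0.00100507  0.00320453  0.08524706] [325.06282053 220.35671367]
```

View pics/w5.png

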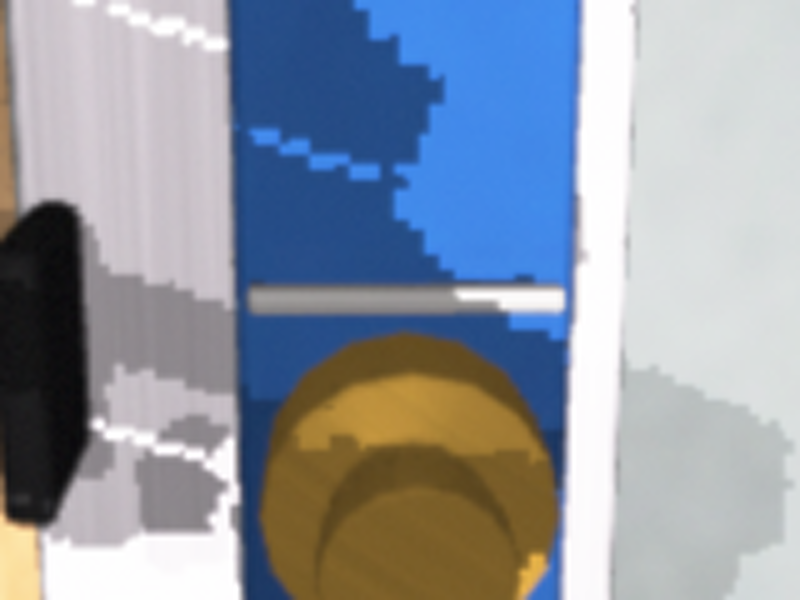

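Request:
carry_out --deltas '[{"translation": [0, 0.002, 0.02], "yaw": 0}, {"translation": [0, 0, 0.02], "yaw": 0}, {"translation": [0, 0, 0.015], "yaw": 0}, {"translation": [0, 0, 0.01], "yaw": 0}, {"translation": [0, 0, 0], "yaw": 0}]'

```text
time_s: 6.07
tcp_pos: [0.5225, -0.1275, 0.1756]
ee_rot: [3.137, -0.074, 0.086]
wrist_force: [-0.4, 0.6, 0.6]
grip_width: 0.0554
```

```bash
python3 - <<'E'
from h import *
p=pose();
print(yawdir(),p[0],tool([.5175,-.1305,.155]),readout.state()['joint_velocities'])
E
```

```text
(np.float64(-2.6981205724809554), array([ 0.05486863, -0.00393607, -0.99848582])) [ 0.52246312 -0.1274581   0.17558414] [-0.00593912  0.00324479  0.02029262] [ 0.01704354 -0.00756966 -0.01723076  0.00195441  0.00823708  0.00176149]
```

Request:
carry_out --deltas '[{"translation": [0, 0, -0.04], "yaw": 0}, {"translation": [0, 0, -0.04], "yaw": 0}]'

```text
time_s: 6.23
tcp_pos: [0.5139, -0.1239, 0.2483]
ee_rot: [-3.135, 0.071, -0.056]
wrist_force: [1.2, 0.0, 0.1]
grip_width: 0.0555
```

```bash
python3 - <<'E'
from h import *
p=pose();
print(yawdir(),p[0],tool([.5175,-.1305,.155]))
E
```

```text
(np.float64(-2.589121502020462), array([ 0.03581228,  0.00422159, -0.99934962])) [ 0.51386109 -0.1238764   0.24834981] [0.00061    0.00699752 0.09339146]
```

Request:
carry_out --deltas '[{"translation": [0, 0, 0], "yaw": 0}, {"translation": [0, 0, 0], "yaw": 0}, {"translation": [0, 0, 0], "yaw": 0}, {"translation": [0, 0, 0], "yaw": 0}]'

```text
time_s: 6.57
tcp_pos: [0.5199, -0.1239, 0.2591]
ee_rot: [3.138, -0.065, 0.087]
wrist_force: [0.2, -0.5, -0.6]
grip_width: 0.0557
```

```bash
python3 - <<'E'
from h import *
p=pose();
print(yawdir(),p[0],tool([.5175,-.1305,.155]))
E
```

```text
(np.float64(-2.387143421705699), array([ 0.05545264, -0.00274805, -0.99845754])) [ 0.51985125 -0.12390196  0.25907072] [-0.00784909  0.00664499  0.10379795]
```

Request:
carry_out --deltas '[{"translation": [0, 0, 0], "yaw": 0}, {"translation": [0, 0, 0], "yaw": 0}, {"translation": [0, 0, 0], "yaw": 0}, {"translation": [0, 0, 0], "yaw": 0}]'

```text
time_s: 6.9
tcp_pos: [0.5188, -0.123, 0.2565]
ee_rot: [-3.14, 0.065, -0.08]
wrist_force: [0.7, -0.0, 0.8]
grip_width: 0.0556
```

```bash
python3 - <<'E'
from h import *
p=pose();
print(yawdir(),p[0],tool([.5175,-.1305,.155]))
E
```

```text
(np.float64(-2.358907125360536), array([ 5.10860898e-02, -8.64591908e-04, -9.98693879e-01])) [ 0.51877813 -0.12302679  0.2564848 ] [-0.00615187  0.00764498  0.10129341]
```

Request:
carry_out --deltas '[{"translation": [-0.04, 0, 0], "yaw": 0}, {"translation": [-0.02, 0, 0], "yaw": 0}, {"translation": [-0.005, 0, 0], "yaw": 0}, {"translation": [0, 0, 0], "yaw": 0}]'

```text
time_s: 7.23
tcp_pos: [0.4525, -0.1204, 0.2498]
ee_rot: [-3.138, 0.064, -0.074]
wrist_force: [0.8, -0.4, -0.4]
grip_width: 0.0555
```

```bash
python3 - <<'E'
from h import *
p=pose();
print(yawdir(),p[0],tool([.5175,-.1305,.155]))
E
```

```text
(np.float64(-2.3510999649253135), array([ 0.04704066,  0.00109376, -0.99889238])) [ 0.45247991 -0.12038858  0.24984547] [0.06085444 0.00773121 0.09778794]
```

Request:
carry_out --deltas '[{"translation": [0.01, 0, 0], "yaw": 0}, {"translation": [0.01, 0, 0], "yaw": 0}, {"translation": [0.01, 0, 0], "yaw": 0}, {"translation": [0.01, 0, 0], "yaw": 0}, {"translation": [0.01, 0, 0], "yaw": 0}]'

```text
time_s: 7.65
tcp_pos: [0.5105, -0.1233, 0.2531]
ee_rot: [-3.138, 0.066, -0.081]
wrist_force: [-0.5, -0.8, -0.1]
grip_width: 0.0554
```

```bash
python3 - <<'E'
from h import *
p=pose();
print(yawdir(),p[0],tool([.5175,-.1305,.155]))
E
```

```text
(np.float64(-2.412199674263953), array([ 5.19013368e-02,  3.17577864e-04, -9.98652167e-01])) [ 0.51048632 -0.12334446  0.2531107 ] [0.00221253 0.00710005 0.09834021]
```

Request:
carry_out --deltas '[{"translation": [0, 0, -0.04], "yaw": 0}, {"translation": [0, 0, -0.03], "yaw": 0}, {"translation": [0, 0, -0.015], "yaw": 0}, {"translation": [0, 0, -0.005], "yaw": 0}, {"translation": [0, 0, 0], "yaw": 0}]'

```text
time_s: 8.07
tcp_pos: [0.5157, -0.1237, 0.3434]
ee_rot: [-3.136, 0.061, -0.078]
wrist_force: [-0.0, 1.0, -1.0]
grip_width: 0.0554
```

```bash
python3 - <<'E'
from h import *
p=pose();
print(yawdir(),p[0],tool([.5175,-.1305,.155]))
E
```

```text
(np.float64(-2.2227978723543083), array([ 0.04947054,  0.00267209, -0.99877201])) [ 0.51566408 -0.12369863  0.34335655] [-0.00719589  0.00758873  0.1881979 ]
```

Request:
carry_out --deltas '[{"translation": [0, 0, 0.04], "yaw": 0}, {"translation": [0, 0, 0.04], "yaw": 0}, {"translation": [0, 0, -0.01], "yaw": 0}]'

```text
time_s: 8.32
tcp_pos: [0.5199, -0.1229, 0.2685]
ee_rot: [-3.136, 0.06, -0.075]
wrist_force: [-1.6, 0.3, -2.7]
grip_width: 0.0558
```

```bash
python3 - <<'E'
from h import *
p=pose();
print(yawdir(),p[0],tool([.5175,-.1305,.155]))
E
```

```text
(np.float64(-2.183066989173002), array([ 0.04777464,  0.00355542, -0.99885181])) [ 0.51987612 -0.1228536   0.26850109] [-0.00748401  0.00833983  0.11323007]
```

Request:
carry_out --deltas '[{"translation": [-0.003, 0.004, 0.02], "yaw": 1}, {"translation": [-0.003, 0.003, 0.025], "yaw": 0}, {"translation": [-0.002, 0.001, 0.02], "yaw": 0}, {"translation": [0, 0, 0.01], "yaw": 0}, {"translation": [0, 0, 0.005], "yaw": 0}]'

```text
time_s: 8.73
tcp_pos: [0.5199, -0.1312, 0.1897]
ee_rot: [-3.136, 0.087, -0.083]
wrist_force: [1.3, -0.9, 0.9]
grip_width: 0.0557
```

```bash
python3 - <<'E'
from h import *
p=pose();
print(yawdir(),p[0],tool([.5175,-.1305,.155]))
E
```

```text
(np.float64(-3.1713462188404424), array([ 0.05291022,  0.00206677, -0.99859713])) [ 0.51986709 -0.1311729   0.18969202] [-0.00422616 -0.00036864  0.0345195 ]
```

Request:
carry_out --deltas '[{"translation": [-0.003, 0, 0.01], "yaw": 0}, {"translation": [-0.002, 0, 0.01], "yaw": 0}, {"translation": [-0.001, 0, 0.007], "yaw": 0}, {"translation": [0, 0, 0.003], "yaw": 0}, {"translation": [0, 0, 0], "yaw": 0}]'

```text
time_s: 9.15
tcp_pos: [0.5208, -0.1322, 0.1628]
ee_rot: [-3.138, 0.086, -0.095]
wrist_force: [-0.3, 0.7, 0.0]
grip_width: 0.0554
```

```bash
python3 - <<'E'
from h import *
p=pose();
print(yawdir(),p[0],tool([.5175,-.1305,.155]))
E
```

```text
(np.float64(-3.1351023327396974), array([ 6.06240604e-02, -6.28598247e-04, -9.98160472e-01])) [ 0.52079686 -0.13218392  0.16275788] [-0.00384768 -0.00148082  0.00754268]
```

Request:
carry_out --deltas '[{"translation": [-0.004, -0.001, 0.003], "yaw": 0}, {"translation": [-0.001, 0, 0.003], "yaw": 0}, {"translation": [0, 0, 0], "yaw": 0}]'

```text
time_s: 9.4
tcp_pos: [0.5178, -0.1314, 0.1582]
ee_rot: [3.138, -0.085, 0.102]
wrist_force: [0.4, 0.2, -0.4]
grip_width: 0.0554
```

```bash
python3 - <<'E'
from h import *
p=pose();
print(yawdir(),p[0],tool([.5175,-.1305,.155]))
p=pose(); im=snap('wrist','w6',(200,220,440,400),3)
E
```

```text
(np.float64(-3.1153418092003), array([ 0.06466325, -0.00219328, -0.99790473])) [ 0.51777102 -0.13136059  0.15821597] [-0.00052475 -0.00084037  0.00318982]
```

View pics/w6.png

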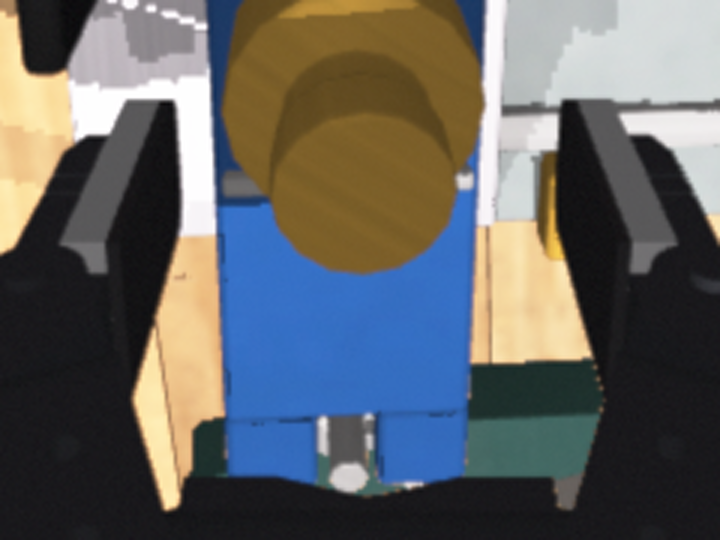

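Request:
carry_out --deltas '[{"translation": [0, 0, 0], "yaw": 0}, {"translation": [0, 0, 0], "yaw": 0}, {"translation": [0, 0, 0], "yaw": 0}, {"translation": [0, 0, 0], "yaw": 0}, {"translation": [0, 0, 0], "yaw": 0}]' --jaw 1

```text
time_s: 9.87
tcp_pos: [0.5179, -0.1314, 0.1594]
ee_rot: [3.138, -0.085, 0.104]
wrist_force: [-0.6, -0.8, -0.8]
grip_width: 0.0242
```

Request:
carry_out --deltas '[{"translation": [0, 0, -0.01], "yaw": 0}, {"translation": [0, 0, -0.02], "yaw": 0}, {"translation": [0, 0, -0.02], "yaw": 0}, {"translation": [0, 0, -0.01], "yaw": 0}, {"translation": [0, 0, 0], "yaw": 0}]'

```text
time_s: 10.28
tcp_pos: [0.5117, -0.1304, 0.2205]
ee_rot: [-3.137, 0.085, -0.092]
wrist_force: [0.2, -0.6, -1.5]
grip_width: 0.0239
```

```bash
python3 - <<'E'
from h import *
p=pose();
print(yawdir(),p[0],tool([.3466,.2877,.28]))
p=pose(); im=snap('wrist','w7',(200,220,440,400),3)
snap('scene','s7',(270,130,430,250),5)
E
```

```text
(np.float64(-3.120410614911093), array([ 5.86875822e-02,  2.06149932e-04, -9.98276377e-01])) [ 0.51170756 -0.1304456   0.22051605] [-0.18381686 -0.40877503 -0.06898499]
```

View pics/w7.png

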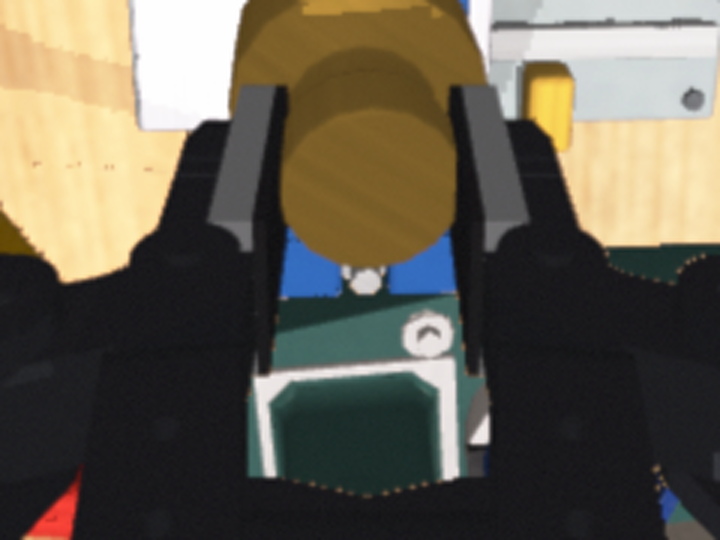

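View pics/s7.png

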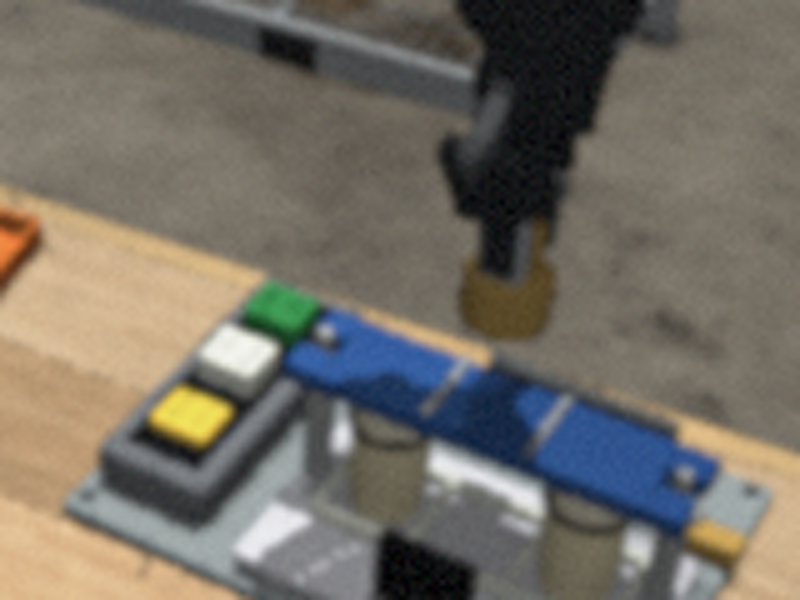

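Request:
carry_out --deltas '[{"translation": [-0.01, -0.02, 0], "yaw": 0}, {"translation": [-0.015, -0.033, 0], "yaw": 0}, {"translation": [-0.016, -0.035, 0], "yaw": 0}, {"translation": [-0.016, -0.035, 0], "yaw": 0}, {"translation": [-0.016, -0.035, 0], "yaw": 0}, {"translation": [-0.016, -0.035, 0], "yaw": 0}, {"translation": [-0.016, -0.035, 0], "yaw": 0}, {"translation": [-0.016, -0.035, 0], "yaw": 0}]'

```text
time_s: 11.05
tcp_pos: [0.4011, 0.1415, 0.204]
ee_rot: [3.138, -0.11, 0.073]
wrist_force: [0.9, 1.2, -2.6]
grip_width: 0.0233
```

Request:
carry_out --deltas '[{"translation": [-0.015, -0.033, 0], "yaw": 0}, {"translation": [-0.014, -0.03, 0.01], "yaw": 0}, {"translation": [-0.012, -0.025, 0.01], "yaw": 0}, {"translation": [-0.008, -0.016, 0.01], "yaw": 0}, {"translation": [0, 0, 0.005], "yaw": 0}, {"translation": [0, 0, 0], "yaw": 0}]'

```text
time_s: 11.55
tcp_pos: [0.3501, 0.2586, 0.1606]
ee_rot: [3.139, -0.095, 0.057]
wrist_force: [0.1, 0.3, -2.6]
grip_width: 0.0241
```

```bash
python3 - <<'E'
from h import *
p=pose();
print(yawdir(),p[0],tool([.3466,.2877,.05]))
E
```

```text
(np.float64(-3.4705871804786135), array([ 0.03654758, -0.00192284, -0.99933006])) [0.35008931 0.25857887 0.1606424 ] [-0.00929146 -0.02882414  0.11038476]
```

Request:
carry_out --deltas '[{"translation": [-0.004, -0.012, 0.02], "yaw": 0}, {"translation": [-0.003, -0.012, 0.025], "yaw": 0}, {"translation": [-0.003, -0.005, 0.02], "yaw": 0}, {"translation": [0, 0, 0.015], "yaw": 0}, {"translation": [0, 0, 0.005], "yaw": 0}, {"translation": [0, 0, 0], "yaw": 0}]'

```text
time_s: 12.05
tcp_pos: [0.3477, 0.2852, 0.0722]
ee_rot: [3.136, -0.1, 0.06]
wrist_force: [-0.3, -0.2, -3.3]
grip_width: 0.0238
```

```bash
python3 - <<'E'
from h import *
p=pose();
print(yawdir(),p[0],tool([.3466,.2877,.048]))
E
```

```text
(np.float64(-3.6648271732578346), array([ 0.03813176, -0.00469181, -0.99926171])) [0.34772157 0.28518278 0.07215323] [-0.0022056  -0.00249444  0.02408082]
```

Request:
carry_out --deltas '[{"translation": [0, -0.001, 0.01], "yaw": 0}, {"translation": [0, 0, 0.006], "yaw": 0}, {"translation": [0, 0, 0.003], "yaw": 0}, {"translation": [0, 0, 0.002], "yaw": 0}, {"translation": [0, 0, 0], "yaw": 0}]'

```text
time_s: 12.47
tcp_pos: [0.3523, 0.2845, 0.0531]
ee_rot: [3.137, -0.107, 0.067]
wrist_force: [-1.1, -0.3, -2.6]
grip_width: 0.0238
```

```bash
python3 - <<'E'
from h import *
p=pose();
print(yawdir(),p[0],readout.state()['wrist_force'])
snap('scene','s8',(140,170,260,260),6)
E
```

```text
(np.float64(-3.9179482197223545), array([ 0.04239473, -0.00343823, -0.99909502])) [0.35231696 0.28453384 0.053131  ] [-1.06621914 -0.2506078  -2.6254538 ]
```

View pics/s8.png

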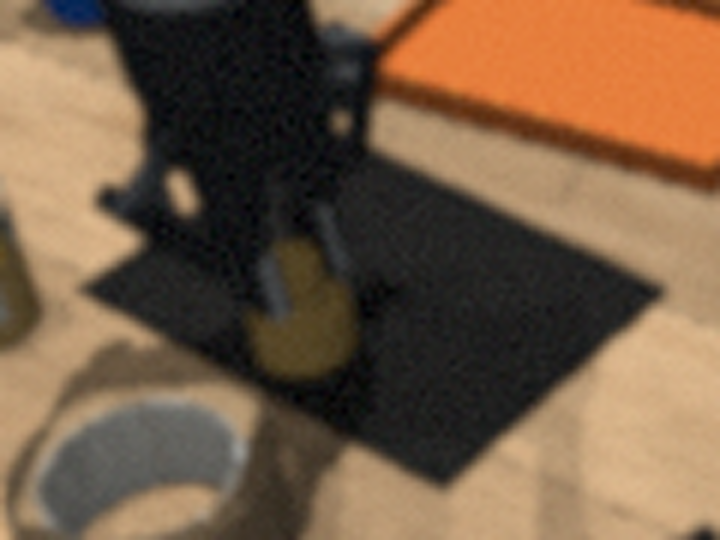

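Request:
carry_out --deltas '[{"translation": [-0.006, 0, 0.003], "yaw": 0}, {"translation": [0, 0, 0.003], "yaw": 0}, {"translation": [0, 0, 0.002], "yaw": 0}, {"translation": [0, 0, 0], "yaw": 0}]'

```text
time_s: 12.85
tcp_pos: [0.3465, 0.2859, 0.0494]
ee_rot: [-3.138, 0.108, -0.072]
wrist_force: [0.6, 0.3, -3.3]
grip_width: 0.0235
```

Request:
carry_out --deltas '[{"translation": [0, 0, 0.003], "yaw": 0}, {"translation": [0, 0, 0.002], "yaw": 0}, {"translation": [0, 0, 0], "yaw": 0}]'

```text
time_s: 13.1
tcp_pos: [0.3467, 0.2869, 0.0493]
ee_rot: [-3.135, 0.106, -0.078]
wrist_force: [0.5, -0.9, -3.1]
grip_width: 0.024
```

Request:
carry_out --deltas '[{"translation": [0, 0, 0.005], "yaw": 0}, {"translation": [0, 0, 0], "yaw": 0}]'

```text
time_s: 13.27
tcp_pos: [0.3469, 0.2879, 0.0485]
ee_rot: [-3.133, 0.106, -0.081]
wrist_force: [0.8, -0.2, -3.0]
grip_width: 0.0238
```

Request:
carry_out --deltas '[{"translation": [0, 0, 0.005], "yaw": 0}, {"translation": [0, 0, 0.003], "yaw": 0}]'

```text
time_s: 13.43
tcp_pos: [0.348, 0.2887, 0.0475]
ee_rot: [-3.131, 0.105, -0.086]
wrist_force: [-7.9, -6.4, 35.0]
grip_width: 0.0239
```

```bash
python3 - <<'E'
from h import *
p=pose();
print(yawdir(),p[0],readout.state()['wrist_force'])
snap('scene','s9',(160,190,240,250),10)
E
```

```text
(np.float64(-3.8720894757222597), array([ 0.05537635,  0.00603158, -0.99844733])) [0.34796034 0.28872816 0.04748783] [-7.90103717 -6.42648109 34.97375621]
```

View pics/s9.png

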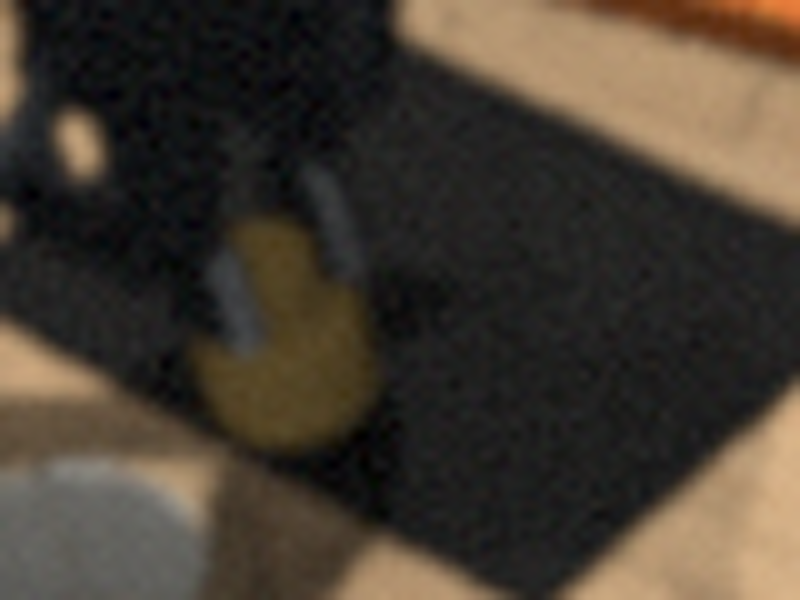

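Request:
carry_out --deltas '[{"translation": [0, 0, 0], "yaw": 0}, {"translation": [0, 0, 0], "yaw": 0}, {"translation": [0, 0, 0], "yaw": 0}, {"translation": [0, 0, 0], "yaw": 0}, {"translation": [0, 0, -0.01], "yaw": 0}, {"translation": [0, 0, -0.02], "yaw": 0}, {"translation": [0, 0, -0.03], "yaw": 0}, {"translation": [0, 0, -0.04], "yaw": 0}]' --jaw -0.3

```text
time_s: 14.15
tcp_pos: [0.3376, 0.2854, 0.1418]
ee_rot: [3.137, -0.105, 0.063]
wrist_force: [1.2, 0.5, -0.0]
grip_width: 0.0557
```

Request:
carry_out --deltas '[{"translation": [0, 0, -0.04], "yaw": 0}, {"translation": [0, 0, -0.04], "yaw": 0}, {"translation": [0, 0, -0.02], "yaw": 0}, {"translation": [0, 0, -0.005], "yaw": 0}, {"translation": [0, 0, 0], "yaw": 0}]'

```text
time_s: 14.57
tcp_pos: [0.3356, 0.2875, 0.2553]
ee_rot: [-3.136, 0.104, -0.075]
wrist_force: [-0.5, -0.7, -0.0]
grip_width: 0.0556
```

```bash
python3 - <<'E'
from h import *
p=pose();
print(yawdir(),p[0],tool([.513,-.132,.2]))
snap('scene','s10',(140,170,260,260),6)
snap('top','t10',(180,135,340,265),5)
E
```

```text
(np.float64(-3.822079573986659), array([ 0.04770833,  0.00162531, -0.99885999])) [0.33556028 0.28752029 0.25525936] [0.20215376 0.40706648 0.06297987]
```

View pics/s10.png

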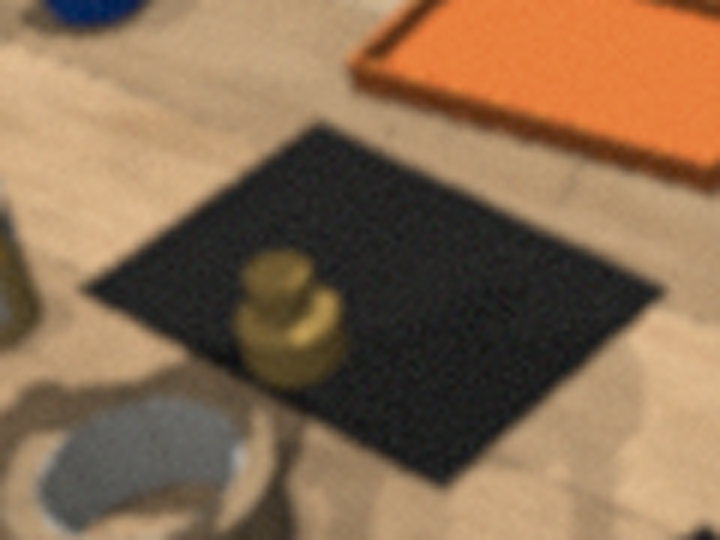

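View pics/t10.png

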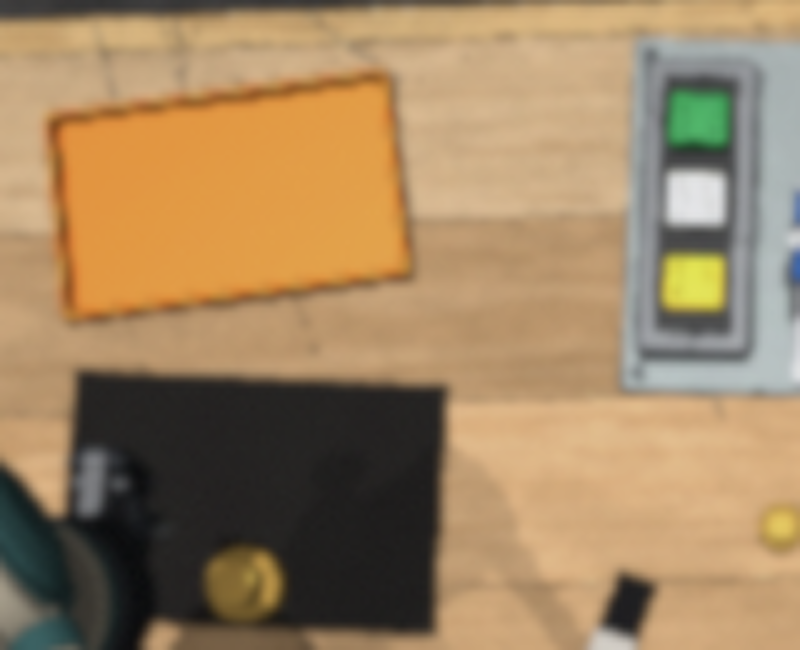

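Request:
carry_out --deltas '[{"translation": [0.01, 0.02, 0], "yaw": 0}, {"translation": [0.016, 0.033, 0], "yaw": 0}, {"translation": [0.018, 0.035, 0], "yaw": 0}, {"translation": [0.018, 0.035, 0], "yaw": 0}, {"translation": [0.018, 0.035, 0], "yaw": 0}, {"translation": [0.018, 0.035, 0], "yaw": 0}, {"translation": [0.018, 0.035, 0], "yaw": 0}, {"translation": [0.018, 0.035, 0], "yaw": 0}]' --jaw -0.65

```text
time_s: 15.33
tcp_pos: [0.4444, 0.0102, 0.2364]
ee_rot: [3.139, -0.082, 0.01]
wrist_force: [0.5, -0.2, 0.4]
grip_width: 0.0708
```

Request:
carry_out --deltas '[{"translation": [0.016, 0.033, 0], "yaw": 0}, {"translation": [0.014, 0.028, 0], "yaw": 0}, {"translation": [0.008, 0.02, 0], "yaw": 0}, {"translation": [0.003, 0.008, 0], "yaw": 0}, {"translation": [0, 0, 0], "yaw": 0}]'

```text
time_s: 15.75
tcp_pos: [0.4788, -0.0926, 0.2221]
ee_rot: [-3.137, 0.099, 0.026]
wrist_force: [-0.4, 0.3, 0.1]
grip_width: 0.0706
```

```bash
python3 - <<'E'
from h import *
p=pose(); snap('wrist','w11')
print(yawdir(),p[0],tool([.5155,-.132,.102]))
for q in [(-.025,.1015),(.025,.1015),(-.025,-.1015),(.025,-.1015)]:
    a=np.radians(-3.5); P=[.5155+q[0]*np.cos(a)-q[1]*np.sin(a),-.132+q[0]*np.sin(a)+q[1]*np.cos(a),.114]
    print(w2px('wrist',P,p))
E
```

```text
(np.float64(-3.5574147418212156), array([-0.01727756,  0.00369866, -0.99984389])) [ 0.47884614 -0.09255275  0.2221064 ] [0.04184213 0.0384311  0.11908398]
[347.35592028 104.67701899]
[425.30108315 104.59572525]
[342.39763552 357.22847094]
[403.10745305 357.84663009]
```

View pics/w11.png

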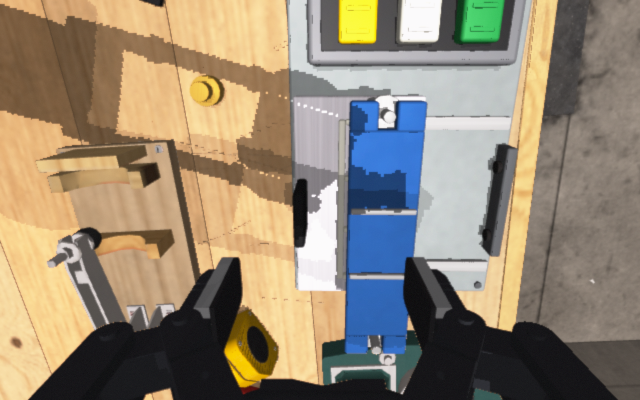

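Request:
carry_out --deltas '[{"translation": [0.012, 0.01, 0], "yaw": 0}, {"translation": [0.015, 0.013, 0], "yaw": 0}, {"translation": [0.01, 0.008, 0.01], "yaw": 0}, {"translation": [0.004, 0.003, 0.015], "yaw": 0}, {"translation": [0, 0, 0.015], "yaw": 0}, {"translation": [0, 0, 0.01], "yaw": 0}, {"translation": [0, 0, 0], "yaw": 0}]'

```text
time_s: 16.38
tcp_pos: [0.5175, -0.1213, 0.1642]
ee_rot: [-3.132, 0.082, 0.034]
wrist_force: [-0.0, -0.4, -0.7]
grip_width: 0.0706
```

```bash
python3 - <<'E'
from h import *
p=pose(); snap('wrist','w12')
print(yawdir(),p[0],tool([.517,-.130,.102]))
E
```

```text
(np.float64(-2.99843150675812), array([-0.02064759,  0.00874482, -0.99974857])) [ 0.51754265 -0.12132202  0.1642303 ] [0.00102973 0.0092358  0.06286256]
```

View pics/w12.png

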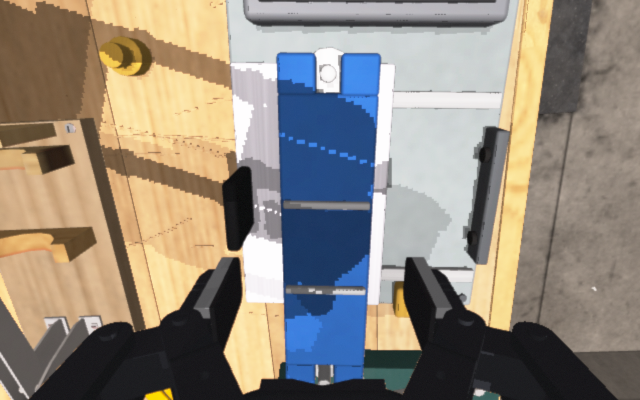

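Request:
carry_out --deltas '[{"translation": [0.001, 0.005, 0.01], "yaw": 0.5}, {"translation": [0, 0.004, 0.015], "yaw": 0}, {"translation": [0, 0, 0.012], "yaw": 0}, {"translation": [0, 0, 0.007], "yaw": 0}, {"translation": [0, 0, 0.003], "yaw": 0}, {"translation": [0, 0, 0], "yaw": 0}]'

```text
time_s: 16.93
tcp_pos: [0.5198, -0.1294, 0.1166]
ee_rot: [-3.134, 0.092, 0.024]
wrist_force: [-0.1, -0.8, 0.3]
grip_width: 0.0704
```

```bash
python3 - <<'E'
from h import *
p=pose(); snap('wrist','w13')
print(yawdir(),p[0],tool([.517,-.130,.102]))
E
```

```text
(np.float64(-3.355057355794618), array([-0.01478154,  0.00647111, -0.99986981])) [ 0.51977512 -0.12938572  0.11660662] [-0.0026865   0.00080677  0.01499221]
```

View pics/w13.png

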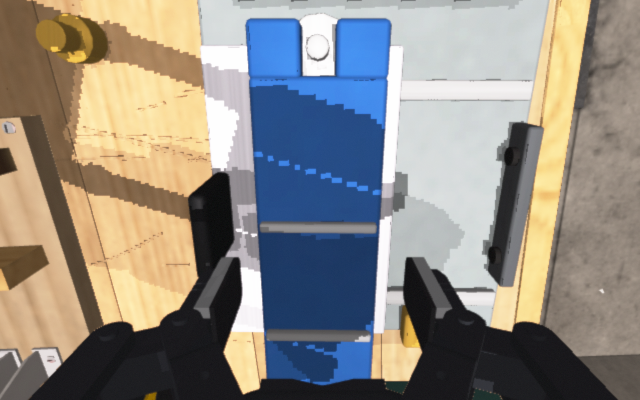

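Request:
carry_out --deltas '[{"translation": [-0.003, 0, 0.007], "yaw": 0}, {"translation": [-0.001, 0.001, 0.005], "yaw": 0}, {"translation": [0, 0, 0.003], "yaw": 0}, {"translation": [0, 0, 0], "yaw": 0}]'

```text
time_s: 17.32
tcp_pos: [0.5166, -0.1306, 0.1026]
ee_rot: [-3.136, 0.092, 0.017]
wrist_force: [-0.3, 0.4, 0.9]
grip_width: 0.0705
```

```bash
python3 - <<'E'
from h import *
p=pose()
print(yawdir(),p[0],tool([.517,-.130,.102]))
E
```

```text
(np.float64(-3.3454577060766635), array([-0.01084519,  0.00489052, -0.99992923])) [ 0.51655561 -0.13057074  0.10255012] [ 0.00041642 -0.00059338  0.00054805]
```

Well placed; grip and lift straight up.

Request:
carry_out --deltas '[{"translation": [0, 0, 0], "yaw": 0}, {"translation": [0, 0, 0], "yaw": 0}, {"translation": [0, 0, 0], "yaw": 0}, {"translation": [0, 0, 0], "yaw": 0}, {"translation": [0, 0, 0], "yaw": 0}]' --jaw 1

```text
time_s: 17.73
tcp_pos: [0.5169, -0.1307, 0.103]
ee_rot: [-3.136, 0.092, 0.016]
wrist_force: [0.3, -0.3, -0.9]
grip_width: 0.0487
```

Request:
carry_out --deltas '[{"translation": [0, 0, -0.008], "yaw": 0}, {"translation": [0, 0, -0.01], "yaw": 0}, {"translation": [0, 0, -0.015], "yaw": 0}, {"translation": [0, 0, -0.02], "yaw": 0}, {"translation": [0, 0, -0.015], "yaw": 0}, {"translation": [0, 0, -0.005], "yaw": 0}, {"translation": [0, 0, 0], "yaw": 0}]'

```text
time_s: 18.32
tcp_pos: [0.5167, -0.1306, 0.1811]
ee_rot: [-3.135, 0.092, 0.02]
wrist_force: [-0.7, 1.0, -3.4]
grip_width: 0.0488
```

```bash
python3 - <<'E'
from h import *
p=pose(); snap('wrist','w14');snap('scene','s14',(270,110,430,290),4)
print(yawdir(),p[0],tool([.4364,.2819,.2]))
E
```

```text
(np.float64(-3.3522228819623288), array([-0.01453994,  0.0065477 , -0.99987285])) [ 0.51669634 -0.13062285  0.18114025] [-0.1038819  -0.40698003 -0.01645199]
```

View pics/w14.png

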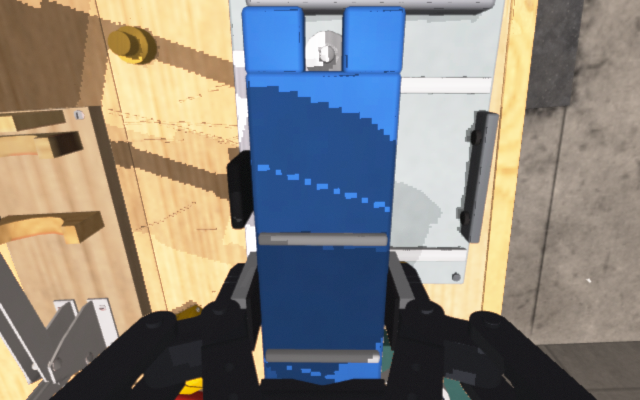

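View pics/s14.png

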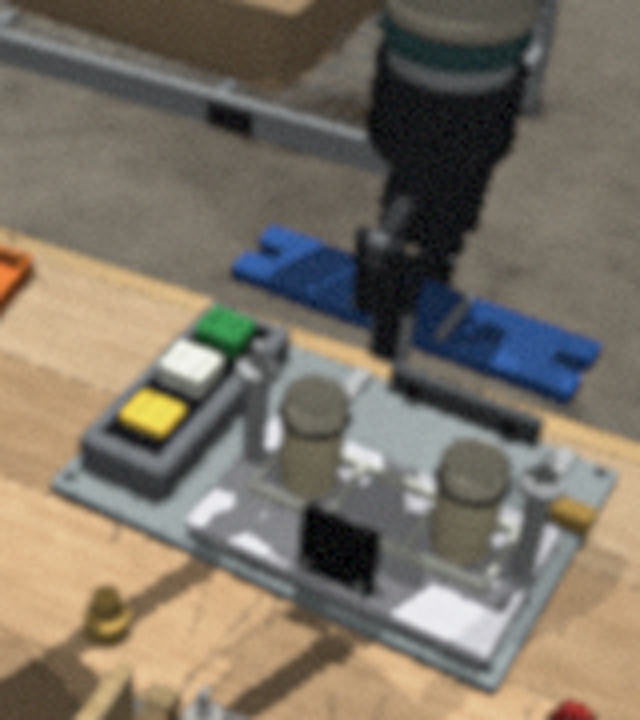

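Request:
carry_out --deltas '[{"translation": [-0.005, -0.02, 0], "yaw": 0}, {"translation": [-0.008, -0.03, 0], "yaw": 0}, {"translation": [-0.009, -0.035, 0], "yaw": 0}, {"translation": [-0.009, -0.035, 0], "yaw": 0}, {"translation": [-0.009, -0.035, 0], "yaw": 0}, {"translation": [-0.009, -0.035, 0], "yaw": 0}, {"translation": [-0.009, -0.035, 0], "yaw": 0}, {"translation": [-0.009, -0.035, 0], "yaw": 0}]'

```text
time_s: 19.08
tcp_pos: [0.4606, 0.1354, 0.173]
ee_rot: [-3.137, 0.114, 0.043]
wrist_force: [1.6, -0.6, -3.2]
grip_width: 0.0487
```

Request:
carry_out --deltas '[{"translation": [-0.009, -0.035, 0], "yaw": 0}, {"translation": [-0.009, -0.032, 0], "yaw": 0}, {"translation": [-0.008, -0.025, 0], "yaw": 0}, {"translation": [-0.004, -0.015, 0], "yaw": 0}, {"translation": [0, -0.005, 0], "yaw": 0}, {"translation": [0, 0, 0], "yaw": 0}]'

```text
time_s: 19.58
tcp_pos: [0.4298, 0.2603, 0.1673]
ee_rot: [-3.139, 0.1, 0.064]
wrist_force: [-0.2, -0.6, -2.3]
grip_width: 0.0491
```

```bash
python3 - <<'E'
from h import *
p=pose()
print(yawdir(),p[0],tool([.4364,.2819,.013]))
E
```

```text
(np.float64(-3.6661151751175405), array([-0.04089559,  0.00183668, -0.99916174])) [0.42977213 0.26028679 0.1673304 ] [ 0.01154457 -0.0221132   0.15396968]
```

Request:
carry_out --deltas '[{"translation": [0.003, -0.006, 0.015], "yaw": 0}, {"translation": [0.003, -0.007, 0.025], "yaw": 0}, {"translation": [0.002, -0.006, 0.03], "yaw": 0}, {"translation": [0.002, -0.003, 0.025], "yaw": 0}, {"translation": [0, 0, 0.015], "yaw": 0}, {"translation": [0, 0, 0.005], "yaw": 0}, {"translation": [0, 0, 0], "yaw": 0}]'

```text
time_s: 20.17
tcp_pos: [0.4396, 0.2744, 0.046]
ee_rot: [3.133, -0.106, -0.063]
wrist_force: [-0.1, -0.2, -3.2]
grip_width: 0.0485
```

```bash
python3 - <<'E'
from h import *
p=pose()
print(yawdir(),p[0],tool([.4364,.2819,.013]))
snap('scene','s15',(140,150,280,260),5)
E
```

```text
(np.float64(-3.8838506843350307), array([-0.0404486 , -0.00431168, -0.99917232])) [0.43960494 0.27435026 0.04602149] [-0.00238298 -0.00754852  0.03309124]
```

View pics/s15.png

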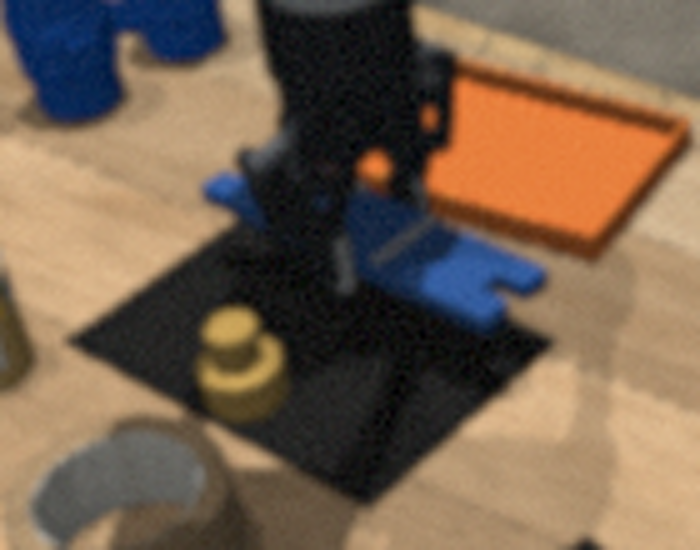

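Request:
carry_out --deltas '[{"translation": [-0.001, -0.004, 0.008], "yaw": 0}, {"translation": [-0.001, -0.003, 0.008], "yaw": 0}, {"translation": [0, 0, 0.006], "yaw": 0}, {"translation": [0, 0, 0.003], "yaw": 0}, {"translation": [0, 0, 0], "yaw": 0}]'

```text
time_s: 20.63
tcp_pos: [0.4406, 0.282, 0.023]
ee_rot: [3.137, -0.109, -0.051]
wrist_force: [0.8, 1.5, -1.4]
grip_width: 0.0489
```

```bash
python3 - <<'E'
from h import *
p=pose()
print(yawdir(),p[0],tool([.4364,.2819,.013]))
E
```

```text
(np.float64(-3.9909165219898752), array([-0.03256419, -0.0011922 , -0.99946894])) [0.44056618 0.28195477 0.02295468] [-0.00382753  0.00030975  0.01008513]
```

Request:
carry_out --deltas '[{"translation": [-0.004, 0, 0.005], "yaw": 0}, {"translation": [-0.001, 0, 0.003], "yaw": 0}, {"translation": [0, 0, 0.002], "yaw": 0}]'

```text
time_s: 20.88
tcp_pos: [0.4361, 0.2829, 0.0149]
ee_rot: [3.138, -0.108, -0.045]
wrist_force: [-5.6, -3.5, 29.2]
grip_width: 0.049
```

Request:
carry_out --deltas '[{"translation": [0, 0, 0.003], "yaw": 0}, {"translation": [0, 0, 0.003], "yaw": 0}]'

```text
time_s: 21.05
tcp_pos: [0.436, 0.2829, 0.0148]
ee_rot: [3.138, -0.106, -0.041]
wrist_force: [-7.5, -2.9, 23.6]
grip_width: 0.0488
```

Request:
carry_out --deltas '[{"translation": [0, 0, -0.001], "yaw": 0}, {"translation": [0, 0, 0], "yaw": 0}, {"translation": [0, 0, 0], "yaw": 0}, {"translation": [0, 0, 0], "yaw": 0}]' --jaw -0.6

```text
time_s: 21.38
tcp_pos: [0.4374, 0.2838, 0.019]
ee_rot: [-3.138, 0.105, 0.032]
wrist_force: [0.3, 0.3, 0.6]
grip_width: 0.0683
```

```bash
python3 - <<'E'
from h import *
p=pose()
print(yawdir(),p[0])
snap('scene','s16',(140,150,280,260),5)
E
```

```text
(np.float64(-3.8182739789077584), array([-0.02000976,  0.0024654 , -0.99979675])) [0.43735011 0.28382729 0.01901259]
```

View pics/s16.png

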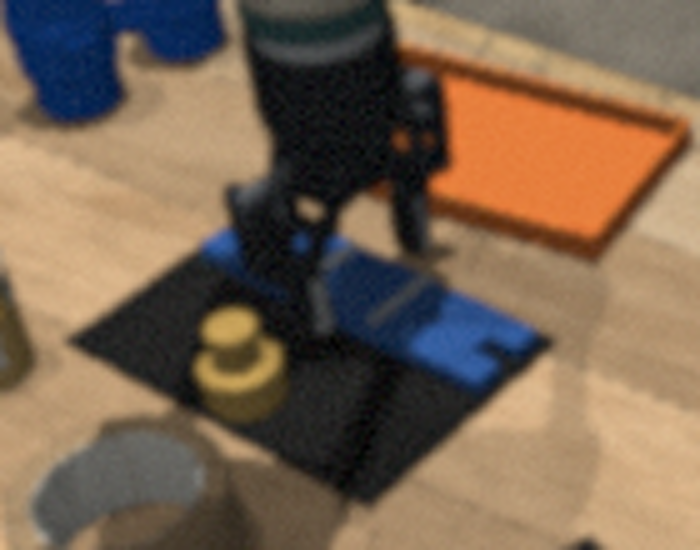

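Plate flat. Rise.

Request:
carry_out --deltas '[{"translation": [0, 0, -0.015], "yaw": 0}, {"translation": [0, 0, -0.03], "yaw": 0}, {"translation": [0, 0, -0.04], "yaw": 0}, {"translation": [0, 0, -0.04], "yaw": 0}, {"translation": [0, 0, -0.04], "yaw": 0}, {"translation": [0, 0, -0.03], "yaw": 0}, {"translation": [0, 0, -0.01], "yaw": 0}, {"translation": [0, 0, 0], "yaw": 0}]'

```text
time_s: 22.1
tcp_pos: [0.4407, 0.2829, 0.2282]
ee_rot: [3.136, -0.105, -0.048]
wrist_force: [0.3, 0.4, -0.5]
grip_width: 0.0681
```

```bash
python3 - <<'E'
from h import *
p=pose()
snap('scene','s17',(140,150,280,260),5)
snap('top','t17',(180,135,340,265),5)
snap('top','t17b',(290,130,450,230),5)
import numpy as np
a=np.radians(-3.4);c=np.array([.517,-.130])
for s in (-.052,.052): print(c+[-s*np.sin(a),s*np.cos(a)])
print(yawdir(),p[0],tool([.520,-.078,.2]))
E
```

```text
[ 0.51391607 -0.18190847]
[ 0.52008393 -0.07809153]
(np.float64(-3.847025777326159), array([-0.03793689, -0.00567941, -0.999264  ])) [0.44068821 0.282852   0.22820915] [0.10623215 0.35341686 0.0232217 ]
```

View pics/s17.png

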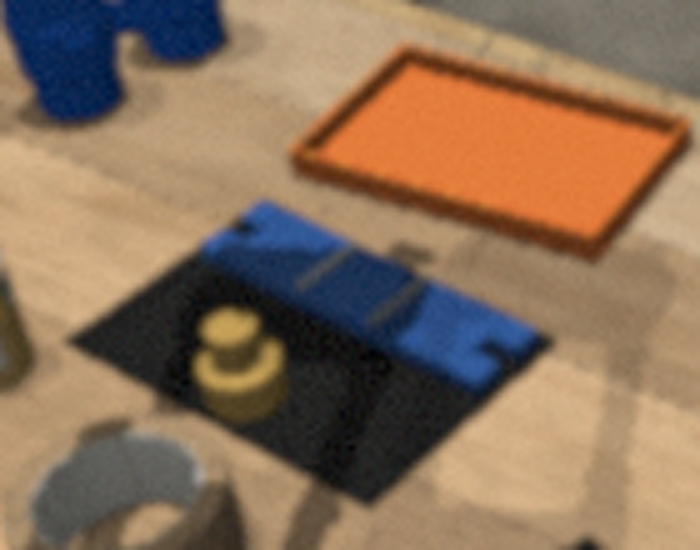

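View pics/t17.png

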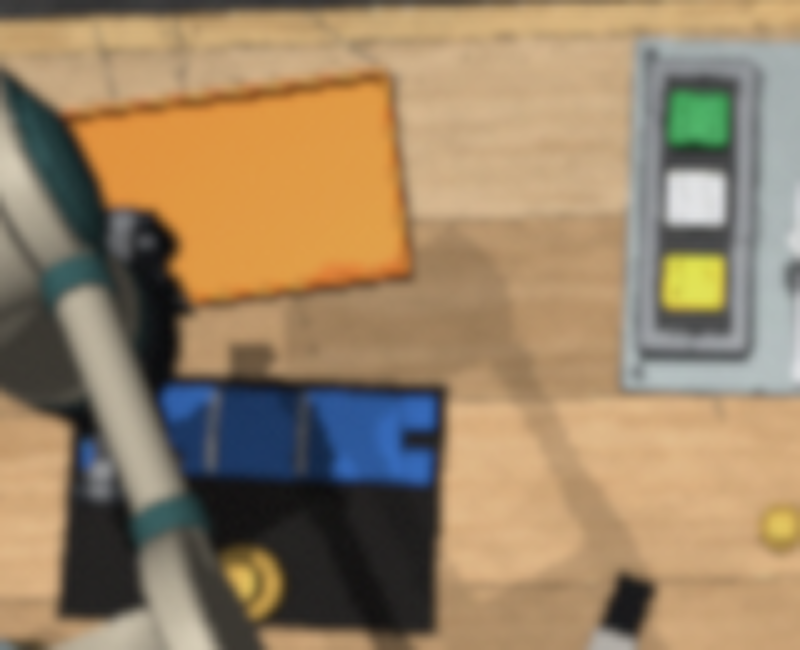

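View pics/t17b.png

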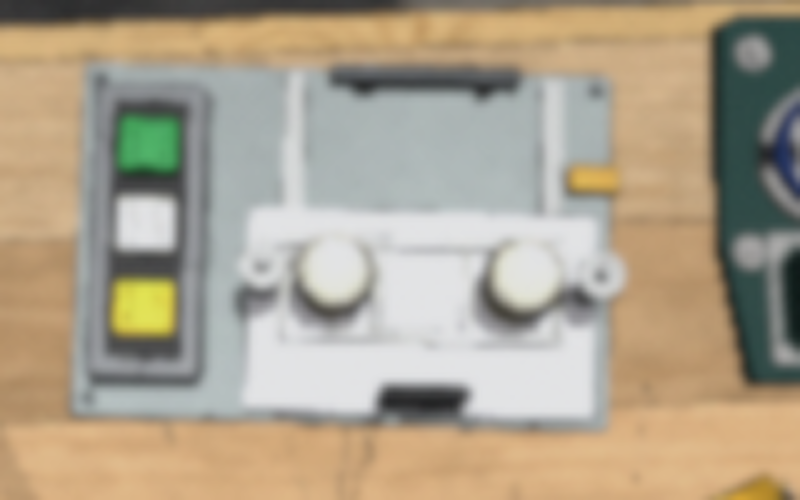

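```bash
python3 - <<'E'
from h import *
for u,v in ((334,272),(525,277)): print(px2w('top',(290+u/5,130+v/5),.098))
E
```

```text
[ 0.51736732 -0.08074934  0.098     ]
[ 0.51122763 -0.18396903  0.098     ]
```

Request:
carry_out --deltas '[{"translation": [0.006, 0.02, 0], "yaw": 0}, {"translation": [0.009, 0.03, 0], "yaw": 0}, {"translation": [0.01, 0.035, 0], "yaw": 0}, {"translation": [0.01, 0.035, 0], "yaw": 0}, {"translation": [0.01, 0.035, 0], "yaw": 0}, {"translation": [0.01, 0.035, 0], "yaw": 0}, {"translation": [0.01, 0.035, 0], "yaw": 0}, {"translation": [0.01, 0.035, 0], "yaw": 0}]' --jaw -0.65

```text
time_s: 22.92
tcp_pos: [0.4878, 0.0135, 0.2042]
ee_rot: [3.131, -0.083, -0.114]
wrist_force: [0.8, 0.4, -0.4]
grip_width: 0.0701
```

Request:
carry_out --deltas '[{"translation": [0.009, 0.03, 0], "yaw": 0}, {"translation": [0.008, 0.025, 0], "yaw": 0}, {"translation": [0.005, 0.015, 0], "yaw": 0}, {"translation": [0.002, 0.006, 0], "yaw": 0}, {"translation": [0, 0, 0], "yaw": 0}]'

```text
time_s: 23.33
tcp_pos: [0.503, -0.074, 0.1909]
ee_rot: [3.131, -0.097, -0.149]
wrist_force: [1.1, 1.1, -0.8]
grip_width: 0.0702
```

```bash
python3 - <<'E'
from h import *
p=pose(); snap('wrist','w18')
print(yawdir(),p[0],tool([.520,-.078,.072]),w2px('wrist',[.520,-.078,.098]),w2px('wrist',[.514,-.182,.098]))
E
```

```text
(np.float64(-3.537684382390959), array([-0.09569606, -0.00250023, -0.99540746])) [ 0.50300423 -0.07398654  0.19093115] [0.02896748 0.00278627 0.11658797] [363.20259296 211.68202831] [358.63073591 339.78235524]
```

View pics/w18.png

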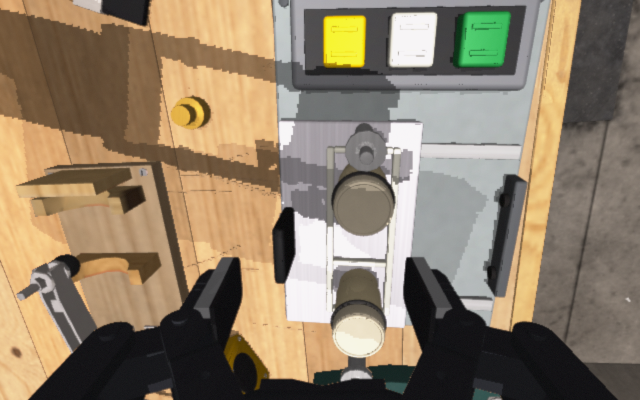

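Request:
carry_out --deltas '[{"translation": [0, 0, -0.04], "yaw": 0}, {"translation": [0, 0, -0.04], "yaw": 0}, {"translation": [0, 0, -0.02], "yaw": 0}, {"translation": [0, 0, 0.01], "yaw": 0}, {"translation": [0, 0, 0.01], "yaw": 0}, {"translation": [0, 0, 0.01], "yaw": 0}, {"translation": [0, 0, 0.01], "yaw": 0}, {"translation": [0, 0, 0.01], "yaw": 0}]'

```text
time_s: 24.05
tcp_pos: [0.4998, -0.061, 0.2338]
ee_rot: [-3.132, 0.08, 0.178]
wrist_force: [-0.5, 0.2, -0.4]
grip_width: 0.0701
```

```bash
python3 - <<'E'
from h import *
p=pose()
print(yawdir(),p[0],tool([.520,-.078,.072]))
E
```

```text
(np.float64(-2.9130018413806256), array([-0.11333655,  0.00682249, -0.99353323])) [ 0.49975589 -0.06102256  0.23379246] [0.03931384 0.0160936  0.15833596]
```

Request:
carry_out --deltas '[{"translation": [0, 0, 0.01], "yaw": 0}, {"translation": [0, 0, 0.01], "yaw": 0}, {"translation": [0, 0, 0.01], "yaw": 0}, {"translation": [0, 0, 0.01], "yaw": 0}, {"translation": [0, 0, 0.005], "yaw": 0}]'

```text
time_s: 24.47
tcp_pos: [0.484, -0.0544, 0.1748]
ee_rot: [-3.123, 0.072, 0.213]
wrist_force: [-1.0, 0.3, -0.5]
grip_width: 0.0704
```

```bash
python3 - <<'E'
from h import *
p=pose()
print(yawdir(),p[0],tool([.520,-.078,.072]))
E
```

```text
(np.float64(-2.6274945574200728), array([-0.13539098,  0.01344393, -0.99070104])) [ 0.4839535  -0.05444609  0.17476474] [0.05070693 0.02257512 0.09661211]
```

Request:
carry_out --deltas '[{"translation": [0, 0, 0], "yaw": 0}, {"translation": [0, 0, 0], "yaw": 0}, {"translation": [0, 0, 0], "yaw": 0}, {"translation": [0, 0, 0], "yaw": 0}, {"translation": [0, 0, 0], "yaw": 0}, {"translation": [0, 0, 0], "yaw": 0}, {"translation": [0, 0, 0], "yaw": 0}, {"translation": [0, 0, 0], "yaw": 0}]'

```text
time_s: 25.13
tcp_pos: [0.4812, -0.0525, 0.1718]
ee_rot: [-3.121, 0.07, 0.222]
wrist_force: [-0.0, -0.1, 1.9]
grip_width: 0.0704
```

```bash
python3 - <<'E'
from h import *
p=pose()
print(yawdir(),p[0],readout.state()['joints'])
E
```

```text
(np.float64(-2.524968021628046), array([-0.14146751,  0.01522083, -0.98982588])) [ 0.48120457 -0.0524917   0.17184075] [-0.23886515  0.27048691  1.71468255 -0.01940106  1.29802095 -0.18760379]
```

Request:
carry_out --deltas '[{"translation": [0.02, 0, 0], "yaw": 0}, {"translation": [0.02, 0, 0], "yaw": 0}, {"translation": [0.02, 0, 0], "yaw": 0}, {"translation": [0, 0, 0], "yaw": 0}]'

```text
time_s: 25.47
tcp_pos: [0.5424, -0.0555, 0.1648]
ee_rot: [-3.122, 0.071, 0.217]
wrist_force: [0.5, -0.2, 0.1]
grip_width: 0.0706
```

```bash
python3 - <<'E'
from h import *
p=pose()
print(yawdir(),p[0],readout.state()['joints'])
E
```

```text
(np.float64(-2.5812873849400475), array([-0.13819045,  0.01445226, -0.99030022])) [ 0.54239665 -0.0555027   0.16478986] [-0.21927308  0.36071052  1.59497646 -0.01645047  1.32442272 -0.16852979]
```

Request:
carry_out --deltas '[{"translation": [-0.02, 0, 0], "yaw": 0}, {"translation": [-0.02, 0, 0], "yaw": 0}, {"translation": [-0.02, 0, 0], "yaw": 0}, {"translation": [0, 0, 0], "yaw": 0}]'

```text
time_s: 25.8
tcp_pos: [0.4814, -0.0529, 0.1724]
ee_rot: [-3.122, 0.07, 0.221]
wrist_force: [0.1, -0.5, 0.6]
grip_width: 0.0707
```

```bash
python3 - <<'E'
from h import *
p=pose()
print(yawdir(),p[0],readout.state()['joints'])
E
```

```text
(np.float64(-2.538387661726155), array([-0.14063308,  0.01454223, -0.98995498])) [ 0.48138341 -0.05293626  0.17239833] [-0.23929535  0.26983176  1.71397393 -0.01994127  1.29839927 -0.18768572]
```

Request:
carry_out --deltas '[{"translation": [0, -0.02, 0], "yaw": 0}, {"translation": [0, -0.02, 0], "yaw": 0}, {"translation": [0, -0.02, 0], "yaw": 0}, {"translation": [0, 0, 0], "yaw": 0}]'

```text
time_s: 26.13
tcp_pos: [0.4834, 0.0075, 0.1743]
ee_rot: [-3.122, 0.077, 0.216]
wrist_force: [-0.8, -0.2, 0.1]
grip_width: 0.0704
```

```bash
python3 - <<'E'
from h import *
p=pose()
print(yawdir(),p[0],readout.state()['joints'])
E
```

```text
(np.float64(-2.8132143402015077), array([-0.13741873,  0.01439352, -0.99040846])) [0.48344027 0.00754559 0.17428818] [-0.12621621  0.26488435  1.71553367 -0.00313384  1.29975716 -0.07553879]
```

Request:
carry_out --deltas '[{"translation": [0, 0, -0.02], "yaw": 0}, {"translation": [0, 0, -0.02], "yaw": 0}, {"translation": [0, 0, -0.02], "yaw": 0}, {"translation": [0, 0, 0], "yaw": 0}]'

```text
time_s: 26.47
tcp_pos: [0.4914, 0.0063, 0.2352]
ee_rot: [-3.124, 0.072, 0.22]
wrist_force: [1.0, -0.5, 1.1]
grip_width: 0.0703
```

```bash
python3 - <<'E'
from h import *
p=pose()
print(yawdir(),p[0],readout.state()['joints'])
E
```

```text
(np.float64(-2.6295956438973582), array([-0.13996621,  0.01213467, -0.99008192])) [0.49137499 0.0063188  0.23515377] [-0.12494805  0.23216656  1.60067757 -0.00544291  1.44960496 -0.07761167]
```

Request:
carry_out --deltas '[{"translation": [0, 0.02, 0], "yaw": 0}, {"translation": [0, 0.02, 0], "yaw": 0}, {"translation": [0, 0.02, 0], "yaw": 0}, {"translation": [0, 0, 0], "yaw": 0}]'

```text
time_s: 26.8
tcp_pos: [0.4894, -0.0568, 0.2346]
ee_rot: [-3.127, 0.067, 0.215]
wrist_force: [-0.2, 0.9, 0.2]
grip_width: 0.0705
```

```bash
python3 - <<'E'
from h import *
p=pose()
print(yawdir(),p[0],readout.state()['joints'])
E
```

```text
(np.float64(-2.45596529029733), array([-0.13665651,  0.00950232, -0.99057292])) [ 0.48936581 -0.05681112  0.23457446] [-0.24020303  0.23269781  1.60099071 -0.02347347  1.44338286 -0.19252554]
```

Request:
carry_out --deltas '[{"translation": [0, 0, 0.02], "yaw": 0}, {"translation": [0, 0, 0.02], "yaw": 0}, {"translation": [0, 0, 0.02], "yaw": 0}, {"translation": [0, 0, 0], "yaw": 0}]'

```text
time_s: 27.13
tcp_pos: [0.4812, -0.0579, 0.1723]
ee_rot: [-3.127, 0.075, 0.211]
wrist_force: [0.2, -0.2, -0.4]
grip_width: 0.0706
```

```bash
python3 - <<'E'
from h import *
p=pose()
print(yawdir(),p[0],readout.state()['joints'])
E
```

```text
(np.float64(-2.7321314897863385), array([-0.13424302,  0.01024707, -0.99089546])) [ 0.48116425 -0.05791675  0.172337  ] [-0.24680031  0.26668368  1.71783352 -0.02379159  1.29025686 -0.19074405]
```

Request:
carry_out --deltas '[{"translation": [0, -0.02, 0], "yaw": 0}, {"translation": [0, -0.025, 0], "yaw": 0}, {"translation": [0.005, -0.025, 0], "yaw": 0}, {"translation": [0.005, -0.025, 0], "yaw": 0}, {"translation": [0.005, -0.025, 0], "yaw": 0}, {"translation": [0.005, -0.025, 0], "yaw": 0}, {"translation": [0.005, -0.02, 0], "yaw": 0}, {"translation": [0, -0.01, 0], "yaw": 0}]' --jaw 1

```text
time_s: 27.8
tcp_pos: [0.5166, 0.1217, 0.1711]
ee_rot: [-3.125, 0.085, 0.212]
wrist_force: [0.2, -0.3, -0.4]
grip_width: -0.0002
```

Request:
carry_out --deltas '[{"translation": [0.002, 0, 0.02], "yaw": 0}, {"translation": [0.002, 0, 0.02], "yaw": 0}, {"translation": [0.002, 0, 0.025], "yaw": 0}, {"translation": [0.002, 0, 0.025], "yaw": 0}, {"translation": [0.002, 0, 0.02], "yaw": 0}, {"translation": [0, 0, 0.015], "yaw": 0}, {"translation": [0, 0, 0.005], "yaw": 0}, {"translation": [0, 0, 0], "yaw": 0}]'

```text
time_s: 28.47
tcp_pos: [0.5125, 0.1258, 0.0412]
ee_rot: [-3.127, 0.075, 0.197]
wrist_force: [-0.6, -0.2, -0.5]
grip_width: 0.0001
```

```bash
python3 - <<'E'
from h import *
p=pose()
print(yawdir(),p[0],readout.state()['joints'])
E
```

```text
(np.float64(-2.7239152305643586), array([-0.1255114 ,  0.01076714, -0.99203375])) [0.51247764 0.12579224 0.04122378] [0.09373217 0.45633836 1.799246   0.02652606 1.01047057 0.12607785]
```

Request:
carry_out --deltas '[{"translation": [0, 0, 0.015], "yaw": 0}, {"translation": [0, 0, 0.008], "yaw": 0}, {"translation": [0, 0, 0.005], "yaw": 0}, {"translation": [0, 0, 0.005], "yaw": 0}]'

```text
time_s: 28.8
tcp_pos: [0.5123, 0.1259, 0.0138]
ee_rot: [-3.127, 0.075, 0.185]
wrist_force: [-6.1, -3.1, 54.1]
grip_width: 0.0001
```

```bash
python3 - <<'E'
from h import *
p=pose()
print(yawdir(),p[0])
E
```

```text
(np.float64(-2.7307655654737526), array([-0.11783889,  0.0110879 , -0.99297082])) [0.51226039 0.12586158 0.01379032]
```

Request:
carry_out --deltas '[{"translation": [0, 0, 0.005], "yaw": 0}, {"translation": [0, 0, 0.005], "yaw": 0}, {"translation": [0, 0, 0.005], "yaw": 0}, {"translation": [0, 0, 0.005], "yaw": 0}]'

```text
time_s: 29.13
tcp_pos: [0.5121, 0.1259, 0.014]
ee_rot: [-3.127, 0.073, 0.175]
wrist_force: [-5.6, -1.8, 29.8]
grip_width: 0.0001
```

```bash
python3 - <<'E'
from h import *
p=pose()
print(yawdir(),p[0])
E
```

```text
(np.float64(-2.6426453505897802), array([-0.11162463,  0.01114107, -0.99368799])) [0.51207555 0.12585331 0.0140228 ]
```

Request:
carry_out --deltas '[{"translation": [-0.005, 0, 0.005], "yaw": 0}, {"translation": [-0.005, 0, 0.005], "yaw": 0}, {"translation": [-0.005, 0, 0.005], "yaw": 0}, {"translation": [-0.005, 0, 0.005], "yaw": 0}]'

```text
time_s: 29.47
tcp_pos: [0.5112, 0.1259, 0.014]
ee_rot: [-3.13, 0.068, 0.099]
wrist_force: [0.5, -3.2, 22.7]
grip_width: 0.0002
```

```bash
python3 - <<'E'
from h import *
p=pose()
print(yawdir(),p[0])
E
```

```text
(np.float64(-2.491622180198204), array([-0.06321653,  0.01049532, -0.99794465])) [0.51116032 0.12587931 0.0140411 ]
```

Request:
carry_out --deltas '[{"translation": [-0.005, -0.0015, 0.005], "yaw": 0}, {"translation": [-0.005, -0.0015, 0.005], "yaw": 0}, {"translation": [-0.005, -0.0015, 0.005], "yaw": 0}, {"translation": [-0.005, -0.0015, 0.005], "yaw": 0}]'

```text
time_s: 29.8
tcp_pos: [0.5104, 0.1262, 0.014]
ee_rot: [3.14, -0.055, -0.026]
wrist_force: [-0.6, -8.6, 25.4]
grip_width: -0.0003
```

```bash
python3 - <<'E'
from h import *
p=pose()
print(yawdir(),p[0])
E
```

```text
(np.float64(-2.000550349770729), array([-1.67383901e-02, -8.39531056e-04, -9.99859551e-01])) [0.51044224 0.12615807 0.01395298]
```

Request:
carry_out --deltas '[{"translation": [-0.005, 0, 0.005], "yaw": 0}, {"translation": [0, 0, -0.01], "yaw": 0}, {"translation": [0, 0, -0.02], "yaw": 0}, {"translation": [0, 0, -0.025], "yaw": 0.7}, {"translation": [0, 0, -0.025], "yaw": 0.7}, {"translation": [0, 0, -0.025], "yaw": 0}, {"translation": [0, 0, -0.025], "yaw": 0}, {"translation": [0, 0, -0.025], "yaw": 0}]'

```text
time_s: 30.47
tcp_pos: [0.5104, 0.1251, 0.1797]
ee_rot: [3.139, -0.096, -0.002]
wrist_force: [0.7, -0.9, 0.1]
grip_width: -0.0001
```

Request:
carry_out --deltas '[{"translation": [0, 0.01, -0.015], "yaw": 0}, {"translation": [0, 0.02, 0], "yaw": 0}, {"translation": [0, 0.025, 0], "yaw": 0}, {"translation": [0, 0.025, 0], "yaw": 0}, {"translation": [0, 0.025, 0], "yaw": 0}, {"translation": [0, 0.025, 0], "yaw": 0}, {"translation": [0, 0.025, 0], "yaw": 0}, {"translation": [0, 0.025, 0], "yaw": 0}]' --jaw -0.65

```text
time_s: 31.13
tcp_pos: [0.506, -0.0566, 0.2125]
ee_rot: [-3.138, 0.082, -0.049]
wrist_force: [-0.1, 0.1, -0.4]
grip_width: 0.0703
```

Request:
carry_out --deltas '[{"translation": [0, 0.02, 0], "yaw": 0}, {"translation": [0, 0.01, 0], "yaw": 0}, {"translation": [0, 0, 0], "yaw": 0}]'

```text
time_s: 31.38
tcp_pos: [0.5046, -0.0927, 0.2152]
ee_rot: [3.138, -0.09, 0.056]
wrist_force: [-0.4, 0.9, 0.6]
grip_width: 0.0702
```

```bash
python3 - <<'E'
from h import *
p=pose(); snap('wrist','w19')
print(yawdir(),p[0],tool([.520,-.078,.072]),w2px('wrist',[.520,-.078,.098]),w2px('wrist',[.514,-.182,.098]))
E
```

```text
(np.float64(-3.253072629705159), array([ 0.03570022, -0.00212224, -0.99936029])) [ 0.50455801 -0.09265654  0.21524174] [ 0.00948688 -0.01459298  0.14369532] [337.6688792  174.84932158] [335.83355743 299.05361236]
```

View pics/w19.png

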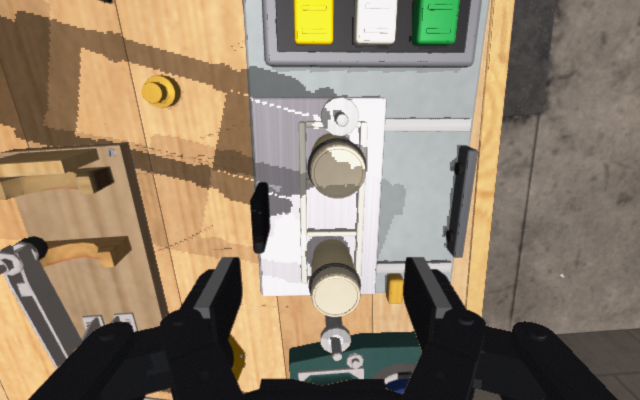

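```bash
python3 - <<'E'
from h import *
p=pose(); snap('wrist','w20',(260,80,420,340),3)
q=pose()
print(yawdir(),p[0],q[0],w2px('wrist',[.520,-.078,.098],p),w2px('wrist',[.514,-.182,.098],p))
print(px2w('wrist',(338,167),.098,p),px2w('wrist',(335.5,293),.098,p))
E
```

```text
(np.float64(-3.194869380720113), array([ 0.03534226, -0.00123983, -0.9993745 ])) [ 0.50457636 -0.0917265   0.21526547] [ 0.50452204 -0.09067469  0.21504092] [337.66756279 174.84920705] [335.83237756 299.05383189]
[ 0.52048634 -0.07224404  0.098     ] [ 0.51398996 -0.17627312  0.098     ]
```

View pics/w20.png

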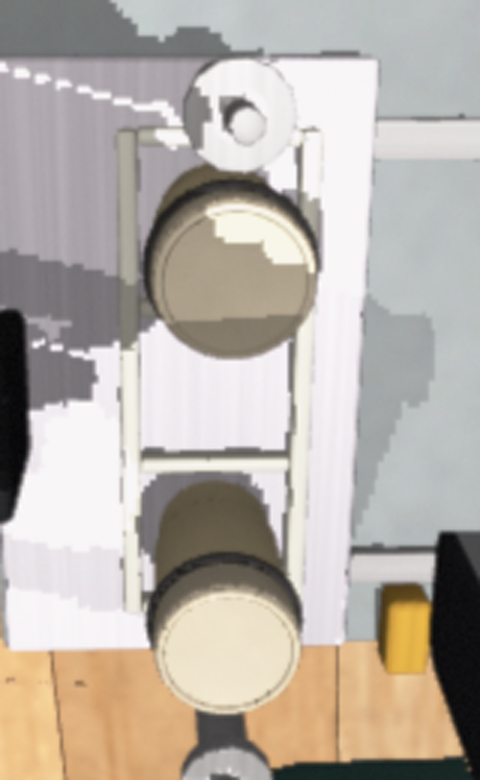

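```bash
python3 - <<'E'
from h import *
p=pose()
print(yawdir(),p[0],tool([.520,-.077,.072]),readout.state()['joint_velocities'])
E
```

```text
(np.float64(-3.194869380720113), array([ 0.03534226, -0.00123983, -0.9993745 ])) [ 0.50452204 -0.09067469  0.21504092] [ 0.00962518 -0.01441106  0.14348152] [ 0.02420195  0.00010228  0.00904529  0.00803449  0.0024047  -0.0005489 ]
```

Request:
carry_out --deltas '[{"translation": [0.004, -0.006, 0.005], "yaw": 0}, {"translation": [0.004, -0.006, 0.015], "yaw": 0}, {"translation": [0.001, -0.002, 0.02], "yaw": 0.3}, {"translation": [0, 0, 0.02], "yaw": 0}, {"translation": [0, 0, 0.01], "yaw": 0}, {"translation": [0, 0, 0], "yaw": 0}]'

```text
time_s: 31.98
tcp_pos: [0.5199, -0.0667, 0.1435]
ee_rot: [-3.135, 0.085, -0.063]
wrist_force: [-1.1, 0.0, -0.4]
grip_width: 0.0704
```

```bash
python3 - <<'E'
from h import *
p=pose()
print(yawdir(),p[0],tool([.520,-.077,.072]))
E
```

```text
(np.float64(-3.126477961501541), array([ 0.0404657 ,  0.00327531, -0.99917556])) [ 0.51990989 -0.06666667  0.14346354] [-0.00222176  0.01070415  0.07137443]
```

Request:
carry_out --deltas '[{"translation": [-0.001, 0.007, 0.005], "yaw": 0}, {"translation": [-0.001, 0.003, 0.015], "yaw": 0.3}, {"translation": [-0.001, 0, 0.015], "yaw": 0}, {"translation": [0, 0, 0.01], "yaw": 0}, {"translation": [0, 0, 0.005], "yaw": 0}, {"translation": [0, 0, 0], "yaw": 0}]'

```text
time_s: 32.48
tcp_pos: [0.5211, -0.0727, 0.0929]
ee_rot: [-3.135, 0.082, -0.07]
wrist_force: [-0.3, -0.6, 0.1]
grip_width: 0.0702
```

```bash
python3 - <<'E'
from h import *
p=pose(); snap('wrist','w21')
print(yawdir(),p[0],tool([.520,-.077,.072]))
E
```

```text
(np.float64(-3.0017024748549344), array([ 0.04584713,  0.00333628, -0.9989429 ])) [ 0.52110531 -0.07265715  0.09291833] [-0.00219247  0.00443115  0.02133446]
```

View pics/w21.png

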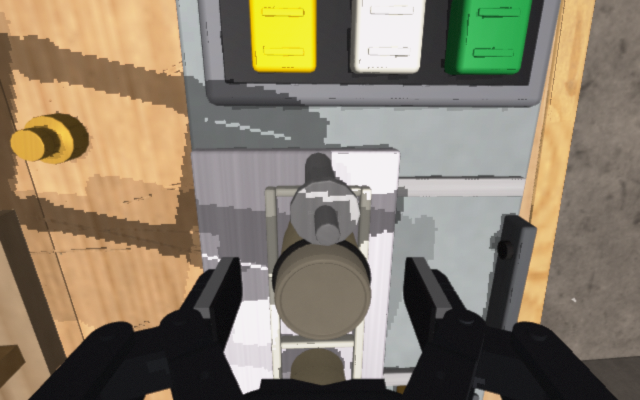

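Request:
carry_out --deltas '[{"translation": [-0.001, 0.004, 0.008], "yaw": 0}, {"translation": [-0.001, 0.001, 0.007], "yaw": 0}, {"translation": [0, 0, 0.004], "yaw": 0}, {"translation": [0, 0, 0], "yaw": 0}]'

```text
time_s: 32.87
tcp_pos: [0.5219, -0.0786, 0.0751]
ee_rot: [-3.136, 0.081, -0.08]
wrist_force: [0.5, 0.3, -0.2]
grip_width: 0.0704
```

Request:
carry_out --deltas '[{"translation": [0, 0, 0], "yaw": 0}, {"translation": [0, 0, 0], "yaw": 0}, {"translation": [0, 0, 0], "yaw": 0}, {"translation": [0, 0, 0], "yaw": 0}]' --jaw 1

```text
time_s: 33.2
tcp_pos: [0.5225, -0.0789, 0.0761]
ee_rot: [-3.137, 0.082, -0.082]
wrist_force: [-0.6, -0.1, -0.4]
grip_width: 0.0395
```

```bash
python3 - <<'E'
from h import *
p=pose(); 
print(yawdir(),p[0],tool([.520,-.077,.072]))
E
```

```text
(np.float64(-2.993166437818321), array([ 0.05235229,  0.00144924, -0.99862763])) [ 0.52247837 -0.07889434  0.07611843] [-0.0027854  -0.00174569  0.00398577]
```

Request:
carry_out --deltas '[{"translation": [0, 0, -0.005], "yaw": 0}, {"translation": [0, 0, -0.01], "yaw": 0}, {"translation": [0, 0, -0.015], "yaw": 0}, {"translation": [0, 0, -0.02], "yaw": 0}, {"translation": [0, 0, -0.02], "yaw": 0}, {"translation": [0, 0, -0.02], "yaw": 0}, {"translation": [0, 0, -0.01], "yaw": 0}, {"translation": [0, 0, 0], "yaw": 0}]'

```text
time_s: 33.87
tcp_pos: [0.5163, -0.0787, 0.1848]
ee_rot: [-3.137, 0.081, -0.083]
wrist_force: [1.0, 0.3, -0.5]
grip_width: 0.0394
```

```bash
python3 - <<'E'
from h import *
p=pose(); snap('wrist','w22');snap('scene','s22',(200,90,420,270),3.5);snap('top','t22',(180,135,340,265),5)
print(yawdir(),p[0],tool([.5738,.2946,.2]))
E
```

```text
(np.float64(-2.977148874651975), array([ 0.0474966 ,  0.00286962, -0.99886728])) [ 0.51632469 -0.07867891  0.18480705] [ 0.04046165 -0.3754759  -0.01448049]
```

View pics/s22.png

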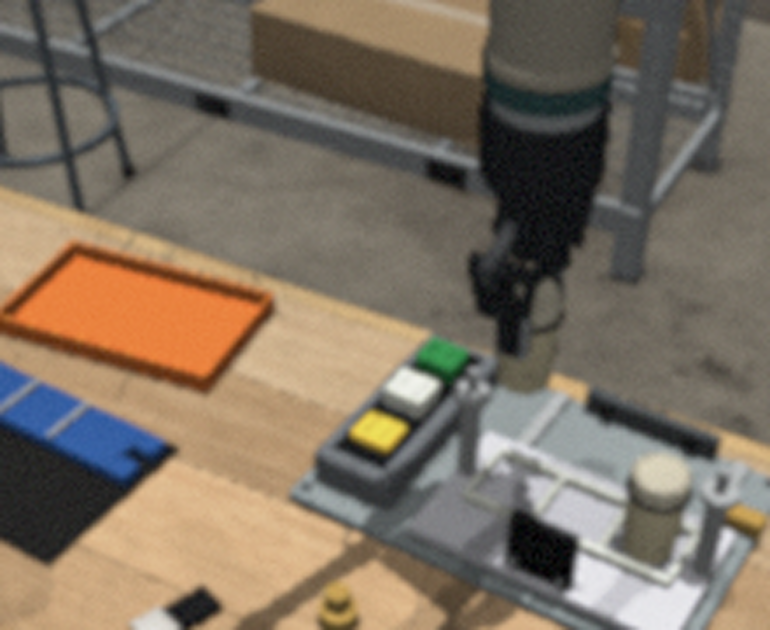

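View pics/t22.png

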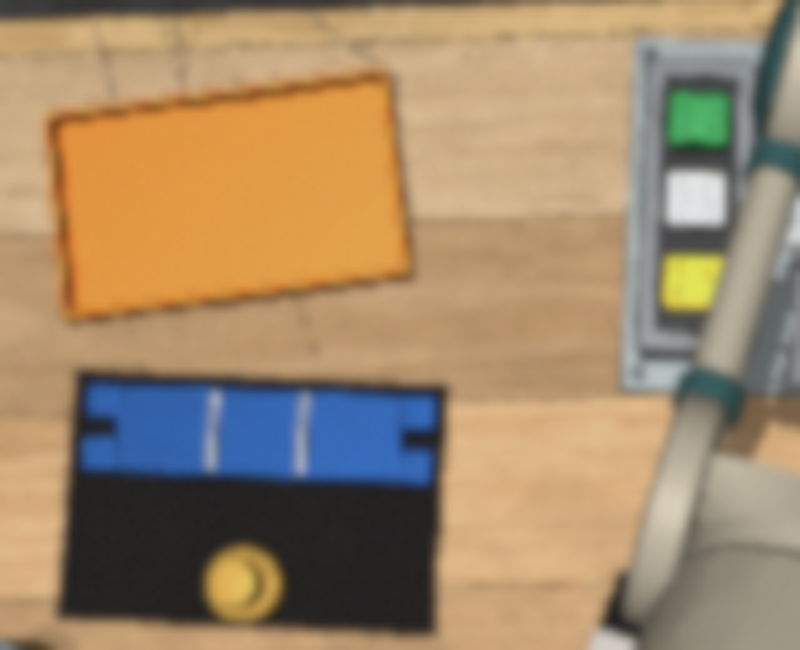

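Request:
carry_out --deltas '[{"translation": [0.001, -0.015, 0], "yaw": 0}, {"translation": [0.002, -0.025, 0], "yaw": 0}, {"translation": [0.002, -0.025, 0], "yaw": 0}, {"translation": [0.002, -0.025, 0], "yaw": 0}, {"translation": [0.002, -0.025, 0], "yaw": 0}, {"translation": [0.002, -0.025, 0], "yaw": 0}, {"translation": [0.002, -0.025, 0], "yaw": 0}, {"translation": [0.002, -0.025, 0], "yaw": 0}]'

```text
time_s: 34.68
tcp_pos: [0.5343, 0.1133, 0.1723]
ee_rot: [-3.138, 0.096, -0.041]
wrist_force: [0.2, 0.2, -0.7]
grip_width: 0.0395
```

Request:
carry_out --deltas '[{"translation": [0.003, -0.025, 0], "yaw": 0}, {"translation": [0.003, -0.025, 0], "yaw": 0}, {"translation": [0.003, -0.025, 0], "yaw": 0}, {"translation": [0.003, -0.025, 0], "yaw": 0}, {"translation": [0.003, -0.025, 0], "yaw": 0}, {"translation": [0.003, -0.025, 0], "yaw": 0}, {"translation": [0.003, -0.02, 0], "yaw": 0}, {"translation": [0, -0.01, 0], "yaw": 0}]'

```text
time_s: 35.35
tcp_pos: [0.5598, 0.3025, 0.1589]
ee_rot: [3.136, -0.091, 0.004]
wrist_force: [-0.1, 0.5, -0.6]
grip_width: 0.0399
```

```bash
python3 - <<'E'
from h import *
p=pose()
print(yawdir(),p[0],tool([.569,.345,.055]))
E
```

```text
(np.float64(-3.329806025542836), array([ 0.00270524, -0.00456476, -0.99998592])) [0.55975179 0.30245206 0.1589055 ] [ 0.00645307 -0.04347012  0.10373484]
```

Request:
carry_out --deltas '[{"translation": [0.002, -0.015, 0], "yaw": 0}, {"translation": [0.002, -0.015, 0.005], "yaw": 0}, {"translation": [0.001, -0.008, 0.015], "yaw": 0}, {"translation": [0, 0, 0.02], "yaw": 0}, {"translation": [0, 0, 0.015], "yaw": 0}, {"translation": [0, 0, 0.005], "yaw": 0}, {"translation": [0, 0, 0], "yaw": 0}]'

```text
time_s: 35.93
tcp_pos: [0.566, 0.3445, 0.0907]
ee_rot: [3.133, -0.089, -0.005]
wrist_force: [-0.4, -0.1, -0.5]
grip_width: 0.0398
```

```bash
python3 - <<'E'
from h import *
p=pose(); snap('scene','s23',(180,110,300,210),6)
print(yawdir(),p[0],tool([.569,.345,.055]))
E
```

```text
(np.float64(-3.2668551113064517), array([-0.0034725 , -0.00747065, -0.99996607])) [0.56595348 0.34454242 0.0907158 ] [ 0.00308493 -0.00095335  0.03611217]
```

View pics/s23.png

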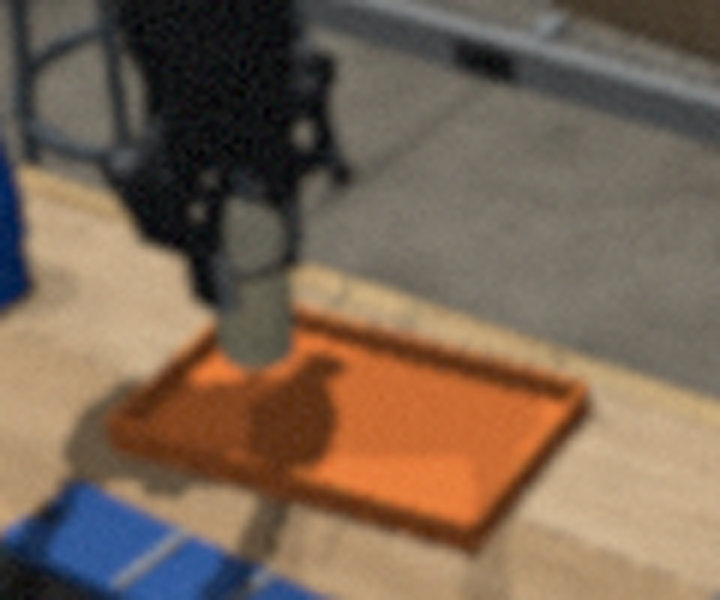

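Request:
carry_out --deltas '[{"translation": [0.002, 0, 0.01], "yaw": 0}, {"translation": [0.001, 0, 0.012], "yaw": 0}, {"translation": [0, 0, 0.006], "yaw": 0}, {"translation": [0, 0, 0.003], "yaw": 0}, {"translation": [0, 0, 0.002], "yaw": 0}]'

```text
time_s: 36.4
tcp_pos: [0.5716, 0.3439, 0.0581]
ee_rot: [3.135, -0.092, 0.003]
wrist_force: [-0.3, 0.4, -0.9]
grip_width: 0.0395
```

Request:
carry_out --deltas '[{"translation": [0, 0, 0.003], "yaw": 0}, {"translation": [0, 0, 0.003], "yaw": 0}]'

```text
time_s: 36.57
tcp_pos: [0.5716, 0.3439, 0.0531]
ee_rot: [3.135, -0.093, 0.003]
wrist_force: [-6.1, -1.9, 24.3]
grip_width: 0.0394
```

Contact with the tray floor. Release and rise.

Request:
carry_out --deltas '[{"translation": [0, 0, -0.001], "yaw": 0}, {"translation": [0, 0, 0], "yaw": 0}, {"translation": [0, 0, 0], "yaw": 0}, {"translation": [0, 0, 0], "yaw": 0}, {"translation": [0, 0, -0.01], "yaw": 0}, {"translation": [0, 0, -0.02], "yaw": 0}, {"translation": [0, 0, -0.025], "yaw": 0}, {"translation": [0, 0, -0.025], "yaw": 0}]' --jaw -0.65

```text
time_s: 37.23
tcp_pos: [0.5682, 0.3427, 0.1325]
ee_rot: [3.13, -0.093, -0.013]
wrist_force: [0.7, 0.1, -0.7]
grip_width: 0.0706
```

Request:
carry_out --deltas '[{"translation": [0, 0, -0.025], "yaw": 0}, {"translation": [0, 0, -0.025], "yaw": 0}, {"translation": [0, 0, -0.02], "yaw": 0}, {"translation": [0, 0, -0.005], "yaw": 0}, {"translation": [0, 0, 0], "yaw": 0}]'

```text
time_s: 37.65
tcp_pos: [0.571, 0.3447, 0.2206]
ee_rot: [3.136, -0.092, 0.006]
wrist_force: [1.1, -0.4, -0.4]
grip_width: 0.0701
```

```bash
python3 - <<'E'
from h import *
p=pose(); snap('scene','s24',(180,110,300,210),6)
print(yawdir(),p[0],tool([.514,-.180,.2]))
E
```

```text
(np.float64(-3.3775354077540984), array([ 0.00333068, -0.00441463, -0.99998471])) [0.57096708 0.34468689 0.22064989] [-0.02599391  0.5270088   0.02233647]
```

View pics/s24.png

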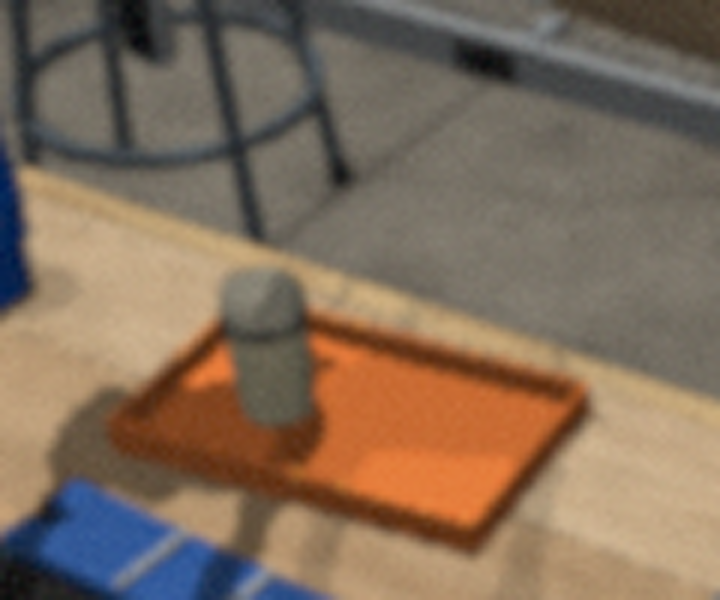

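Request:
carry_out --deltas '[{"translation": [-0.001, 0.015, 0], "yaw": 0}, {"translation": [-0.001, 0.025, 0], "yaw": 0}, {"translation": [-0.001, 0.025, 0], "yaw": 0}, {"translation": [-0.001, 0.025, 0], "yaw": 0}, {"translation": [-0.001, 0.025, 0], "yaw": 0}, {"translation": [-0.001, 0.025, 0], "yaw": 0}, {"translation": [-0.001, 0.025, 0], "yaw": 0}, {"translation": [-0.001, 0.025, 0], "yaw": 0}]'

```text
time_s: 38.37
tcp_pos: [0.542, 0.1453, 0.2064]
ee_rot: [3.127, -0.079, -0.033]
wrist_force: [1.0, 0.2, -0.0]
grip_width: 0.0703
```

Request:
carry_out --deltas '[{"translation": [-0.001, 0.025, 0], "yaw": 0}, {"translation": [-0.001, 0.025, 0], "yaw": 0}, {"translation": [-0.001, 0.025, 0], "yaw": 0}, {"translation": [-0.001, 0.025, 0], "yaw": 0}, {"translation": [-0.001, 0.025, 0], "yaw": 0}, {"translation": [-0.001, 0.025, 0], "yaw": 0}, {"translation": [-0.001, 0.025, 0], "yaw": 0}, {"translation": [-0.001, 0.025, 0], "yaw": 0}]'

```text
time_s: 39.03
tcp_pos: [0.5063, -0.0695, 0.195]
ee_rot: [3.124, -0.081, -0.085]
wrist_force: [0.6, -0.5, 0.6]
grip_width: 0.0703
```

```bash
python3 - <<'E'
from h import *
p=pose()
print(yawdir(),p[0],tool([.514,-.180,.072]))
E
```

```text
(np.float64(-2.9952509538908743), array([-0.05494217, -0.01433873, -0.99838658])) [ 0.50631535 -0.0695057   0.19496046] [0.02008346 0.10782748 0.12392421]
```

Request:
carry_out --deltas '[{"translation": [0.004, 0.02, 0], "yaw": 0}, {"translation": [0.004, 0.02, 0], "yaw": 0}, {"translation": [0.004, 0.02, 0], "yaw": 0}, {"translation": [0.004, 0.018, 0], "yaw": 0}, {"translation": [0.004, 0.01, 0], "yaw": 0}, {"translation": [0, 0.004, 0], "yaw": 0}, {"translation": [0, 0, 0], "yaw": 0}]'

```text
time_s: 39.62
tcp_pos: [0.5078, -0.1731, 0.1837]
ee_rot: [3.127, -0.094, -0.126]
wrist_force: [-0.5, 0.7, -0.3]
grip_width: 0.0702
```

```bash
python3 - <<'E'
from h import *
p=pose();snap('wrist','w25')
print(yawdir(),p[0],tool([.514,-.180,.072]))
E
```

```text
(np.float64(-3.4471581754522584), array([-0.08083422, -0.00838328, -0.9966923 ])) [ 0.50779866 -0.17306708  0.1837167 ] [0.01560194 0.00568325 0.11083927]
```

View pics/w25.png

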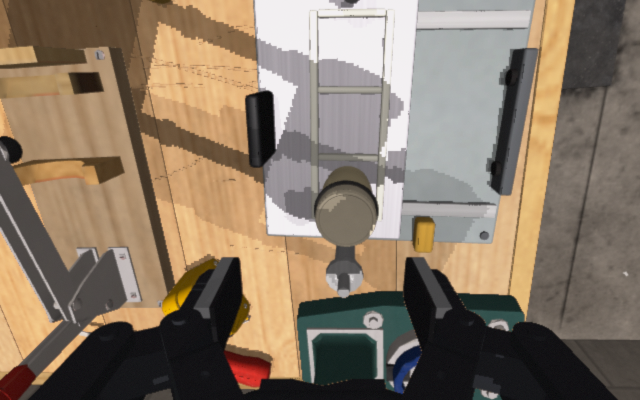

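```bash
python3 - <<'E'
from h import *
for uv in [(336,240),(355,255),(440,255),(436,236),(304,260),(345,215)]: print(uv,px2w('top',uv,.0))
print(tool([.39,-.13,.19]))
E
```

```text
(336, 240) [ 0.37361403 -0.01940387  0.        ]
(355, 255) [ 0.32912983 -0.07244628  0.        ]
(440, 255) [ 0.32220831 -0.31429276  0.        ]
(436, 236) [ 0.37660369 -0.30613518  0.        ]
(304, 260) [0.31905409 0.07415178 0.        ]
(345, 215) [ 0.44513769 -0.04773776  0.        ]
[-0.12023434 -0.03534525  0.00283386]
```

Request:
carry_out --deltas '[{"translation": [-0.015, -0.005, 0], "yaw": 0}, {"translation": [-0.02, -0.007, 0], "yaw": 0}, {"translation": [-0.02, -0.007, 0], "yaw": 0}, {"translation": [-0.02, -0.007, 0], "yaw": 0}, {"translation": [-0.015, -0.004, 0], "yaw": 0}, {"translation": [-0.01, 0, 0], "yaw": 0}, {"translation": [0, 0, 0], "yaw": 0}]' --jaw 1

```text
time_s: 40.25
tcp_pos: [0.4032, -0.1274, 0.1887]
ee_rot: [3.133, -0.082, -0.135]
wrist_force: [0.9, 0.6, -1.1]
grip_width: 0.0001
```

```bash
python3 - <<'E'
from h import *
p=pose()
print(yawdir(),p[0],tool([.395,-.14,.04]))
E
```

```text
(np.float64(-3.011473936653582), array([-0.08590757, -0.00226611, -0.99630053])) [ 0.40322612 -0.12736878  0.18874831] [0.00522014 0.01203702 0.14893333]
```

Request:
carry_out --deltas '[{"translation": [0.001, 0.003, 0.015], "yaw": 0}, {"translation": [0.002, 0.003, 0.025], "yaw": 0}, {"translation": [0.002, 0.003, 0.025], "yaw": 0}, {"translation": [0.001, 0.003, 0.025], "yaw": 0}, {"translation": [0, 0, 0.025], "yaw": 0}, {"translation": [0, 0, 0.015], "yaw": 0}, {"translation": [0, 0, 0.01], "yaw": 0}, {"translation": [0, 0, 0], "yaw": 0}]'

```text
time_s: 40.92
tcp_pos: [0.4066, -0.1414, 0.0458]
ee_rot: [3.129, -0.076, -0.107]
wrist_force: [0.6, 0.9, 0.5]
grip_width: -0.0003
```

Request:
carry_out --deltas '[{"translation": [-0.01, 0, 0.01], "yaw": 0}, {"translation": [-0.003, 0, 0.012], "yaw": 0}, {"translation": [0, 0, 0.008], "yaw": 0}, {"translation": [0, 0, 0.005], "yaw": 0}, {"translation": [-0.004, 0, 0.005], "yaw": 0}]'

```text
time_s: 41.33
tcp_pos: [0.396, -0.1426, 0.0136]
ee_rot: [3.127, -0.079, -0.087]
wrist_force: [-2.3, 17.7, 97.4]
grip_width: 0.0002
```

```bash
python3 - <<'E'
from h import *
p=pose()
print(yawdir(),p[0])
E
```

```text
(np.float64(-2.9010626032801907), array([-0.05568615, -0.01089425, -0.99838889])) [ 0.39602346 -0.14262969  0.01356921]
```

Request:
carry_out --deltas '[{"translation": [-0.004, 0, 0.001], "yaw": 0}]'

```text
time_s: 41.42
tcp_pos: [0.3952, -0.1431, 0.0155]
ee_rot: [3.126, -0.08, -0.077]
wrist_force: [0.5, -0.2, -0.2]
grip_width: 0.0001
```

Request:
carry_out --deltas '[{"translation": [-0.004, 0.001, 0.002], "yaw": 0}, {"translation": [-0.004, 0.001, 0.002], "yaw": 0}]'

```text
time_s: 41.58
tcp_pos: [0.3912, -0.1461, 0.0146]
ee_rot: [3.122, -0.078, -0.063]
wrist_force: [-0.2, -0.6, 0.3]
grip_width: 0.0001
```

```bash
python3 - <<'E'
from h import *
p=pose()
print(yawdir(),p[0])
E
```

```text
(np.float64(-2.896289350430786), array([-0.04052098, -0.01685192, -0.99903657])) [ 0.39115251 -0.14612701  0.01464487]
```

Request:
carry_out --deltas '[{"translation": [-0.005, 0.002, 0.004], "yaw": 0}, {"translation": [-0.005, 0.002, 0.004], "yaw": 0}]'

```text
time_s: 41.75
tcp_pos: [0.3901, -0.147, 0.0137]
ee_rot: [3.128, -0.1, -0.031]
wrist_force: [8.3, 27.3, 62.0]
grip_width: -0.0002
```

```bash
python3 - <<'E'
from h import *
p=pose()
print(yawdir(),p[0])
E
```

```text
(np.float64(-3.663572931017507), array([-0.020201  , -0.0110854 , -0.99973448])) [ 0.39014938 -0.14695695  0.01374505]
```

Request:
carry_out --deltas '[{"translation": [-0.005, 0.002, 0.004], "yaw": 0}, {"translation": [-0.005, 0.002, 0.004], "yaw": 0}]'

```text
time_s: 41.92
tcp_pos: [0.3897, -0.1473, 0.0138]
ee_rot: [3.133, -0.12, 0.004]
wrist_force: [5.9, 23.4, 47.1]
grip_width: -0.0002
```

```bash
python3 - <<'E'
from h import *
p=pose()
print(yawdir(),p[0])
E
```

```text
(np.float64(-4.389307661936686), array([ 0.00223565, -0.00653224, -0.99997617])) [ 0.38974053 -0.14733662  0.01382609]
```

Request:
carry_out --deltas '[{"translation": [0, 0, -0.01], "yaw": 0}, {"translation": [0, 0, -0.02], "yaw": 0}, {"translation": [0, 0, -0.025], "yaw": -0.5}, {"translation": [0, 0, -0.03], "yaw": -0.5}, {"translation": [0, 0, -0.03], "yaw": 0}, {"translation": [0, 0, -0.03], "yaw": 0}, {"translation": [0, 0, -0.02], "yaw": 0}, {"translation": [0.005, 0, -0.005], "yaw": 0}]' --jaw -0.65

```text
time_s: 42.58
tcp_pos: [0.3934, -0.1457, 0.1901]
ee_rot: [3.137, -0.094, 0.001]
wrist_force: [-0.4, 0.6, -0.8]
grip_width: 0.0704
```

Request:
carry_out --deltas '[{"translation": [0.015, 0.003, 0], "yaw": 0}, {"translation": [0.02, 0.004, 0], "yaw": 0}, {"translation": [0.02, 0.004, 0], "yaw": 0}, {"translation": [0.02, 0.004, 0], "yaw": 0}, {"translation": [0.02, 0.004, 0], "yaw": 0}, {"translation": [0.015, 0.003, 0], "yaw": 0}, {"translation": [0.005, 0, 0], "yaw": 0}, {"translation": [0, 0, 0], "yaw": 0}]'

```text
time_s: 43.25
tcp_pos: [0.5127, -0.1762, 0.1825]
ee_rot: [3.139, -0.096, -0.006]
wrist_force: [0.7, 0.1, -0.5]
grip_width: 0.0703
```

```bash
python3 - <<'E'
from h import *
p=pose(); snap('wrist','w26')
print(yawdir(),p[0],tool([.514,-.180,.072]))
E
```

```text
(np.float64(-3.4931796934054455), array([-0.00496599, -0.00105563, -0.99998711])) [ 0.51268914 -0.17618485  0.18254372] [0.00285895 0.00368752 0.11037875]
```

View pics/w26.png

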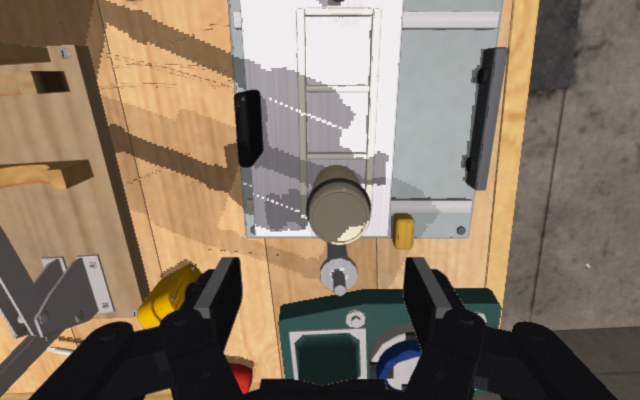

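```bash
python3 - <<'E'
from h import *
P=px2w('wrist',(339,211),.098); print(P, tool([P[0],P[1],.074]))
E
```

```text
[ 0.5216029  -0.17678389  0.098     ] [1.02418916e-02 1.69080764e-05 1.08337621e-01]
```

```bash
python3 - <<'E'
from h import *
p=pose(); snap('wrist','w27',(280,140,400,260),5); q=pose()
print(p[0],q[0],yawdir(),readout.state()['joint_velocities'],w2px('wrist',[.514,-.180,.098],p))
E
```

```text
[ 0.51191919 -0.17602862  0.18238631] [ 0.51108413 -0.17575008  0.18280806] (np.float64(-3.496119463454149), array([-0.00533494, -0.00103339, -0.99998524])) [-0.00108208 -0.026675    0.01003882 -0.00105331  0.01133299  0.00016325] [327.4115275  216.31025717]
```

View pics/w27.png

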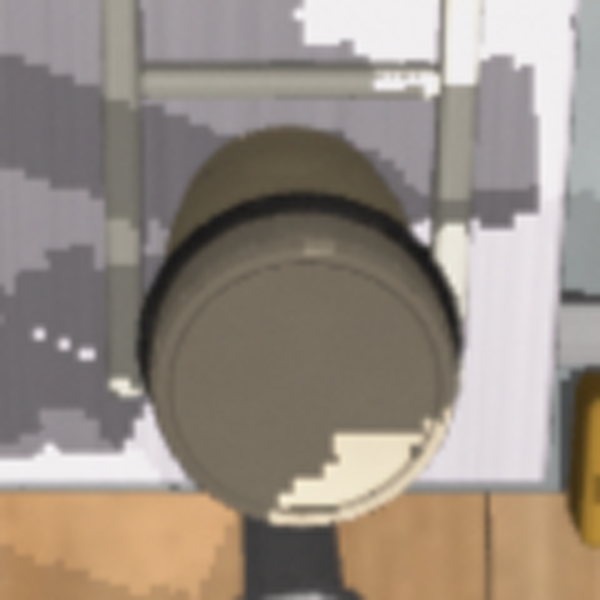

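```bash
python3 - <<'E'
from h import *
snap('top','t28',(290,130,450,230),5)
E
```

```text
(no output)
```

View pics/t28.png

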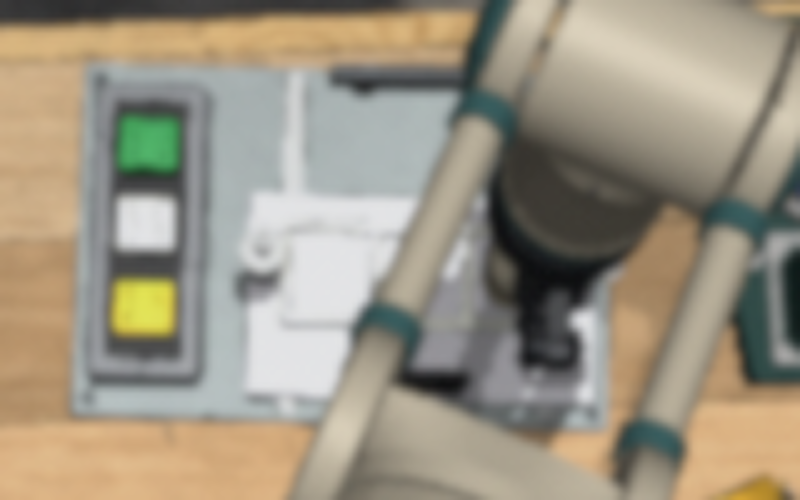

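Request:
carry_out --deltas '[{"translation": [0.006, 0.003, 0.005], "yaw": 0}, {"translation": [0.005, 0.001, 0.015], "yaw": 0}, {"translation": [0, 0, 0.02], "yaw": 0}, {"translation": [0, 0, 0.02], "yaw": 0}, {"translation": [0, 0, 0.012], "yaw": 0}, {"translation": [0, 0, 0.005], "yaw": 0}, {"translation": [0, 0, 0], "yaw": 0}]'

```text
time_s: 43.98
tcp_pos: [0.5188, -0.1808, 0.1045]
ee_rot: [3.137, -0.098, -0.003]
wrist_force: [-0.3, -0.9, -0.1]
grip_width: 0.0704
```

```bash
python3 - <<'E'
from h import *
p=pose(); snap('wrist','w29')
print(yawdir(),p[0],tool([.5225,-.180,.074]))
E
```

```text
(np.float64(-3.5711464070754686), array([-0.00128015, -0.00376222, -0.9999921 ])) [ 0.51881929 -0.18084427  0.10450999] [ 0.00343572 -0.00126618  0.03101476]
```

View pics/w29.png

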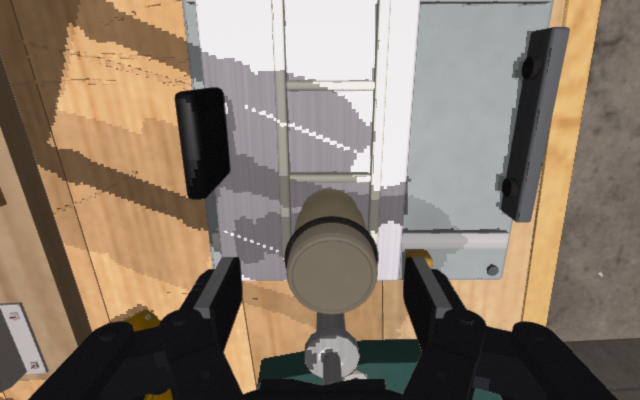

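Request:
carry_out --deltas '[{"translation": [0.003, 0, 0.01], "yaw": 0}, {"translation": [0.002, 0, 0.01], "yaw": 0}, {"translation": [0, 0, 0.006], "yaw": 0}, {"translation": [0, 0, 0.003], "yaw": 0}, {"translation": [0, 0, 0], "yaw": 0}]'

```text
time_s: 44.45
tcp_pos: [0.5264, -0.1825, 0.0761]
ee_rot: [3.134, -0.098, 0.007]
wrist_force: [0.1, 0.3, -0.3]
grip_width: 0.0706
```

```bash
python3 - <<'E'
from h import *
p=pose(); 
print(yawdir(),p[0],tool([.5225,-.180,.074]))
E
```

```text
(np.float64(-3.5782340753684156), array([ 0.00449333, -0.00659326, -0.99996817])) [ 0.5264229  -0.18245997  0.07609431] [-0.00407899 -0.00222337  0.0020604 ]
```

Request:
carry_out --deltas '[{"translation": [0, 0, 0], "yaw": 0}, {"translation": [0, 0, 0], "yaw": 0}, {"translation": [0, 0, 0], "yaw": 0}, {"translation": [0, 0, 0], "yaw": 0}]' --jaw 1

```text
time_s: 44.78
tcp_pos: [0.5266, -0.1825, 0.0766]
ee_rot: [3.133, -0.098, 0.007]
wrist_force: [-0.3, 0.8, -0.6]
grip_width: 0.039
```

Request:
carry_out --deltas '[{"translation": [0, 0, -0.005], "yaw": 0}, {"translation": [0, 0, -0.01], "yaw": 0}, {"translation": [0, 0, -0.015], "yaw": 0}, {"translation": [0, 0, -0.02], "yaw": 0}, {"translation": [0, 0, -0.02], "yaw": 0}, {"translation": [0, 0, -0.02], "yaw": 0}, {"translation": [0, 0, -0.02], "yaw": 0}, {"translation": [0, 0, -0.01], "yaw": 0}]'

```text
time_s: 45.45
tcp_pos: [0.5248, -0.181, 0.2048]
ee_rot: [3.135, -0.098, 0.005]
wrist_force: [-0.7, -0.6, 0.1]
grip_width: 0.0392
```

```bash
python3 - <<'E'
from h import *
p=pose(); snap('scene','s30',(180,90,420,270),3);snap('top','t30',(180,135,340,265),5)
print(yawdir(),p[0])
E
```

```text
(np.float64(-3.5739540599241058), array([ 0.00450681, -0.00642735, -0.99996919])) [ 0.52476891 -0.18099362  0.20481038]
```

View pics/s30.png

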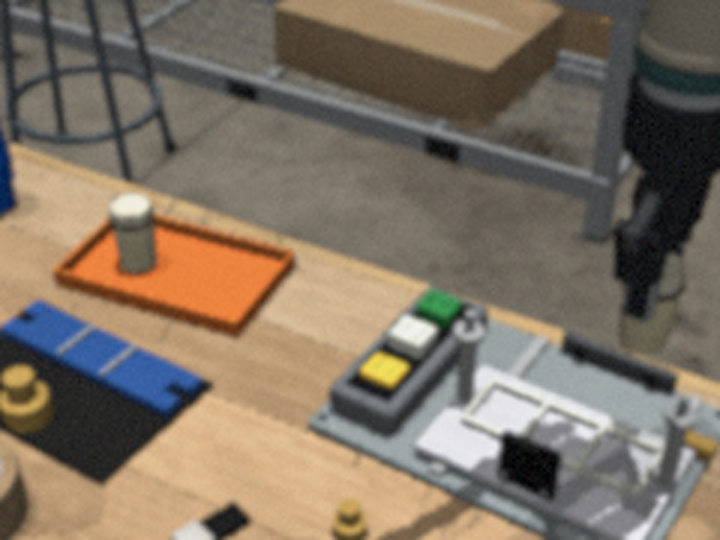

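View pics/t30.png

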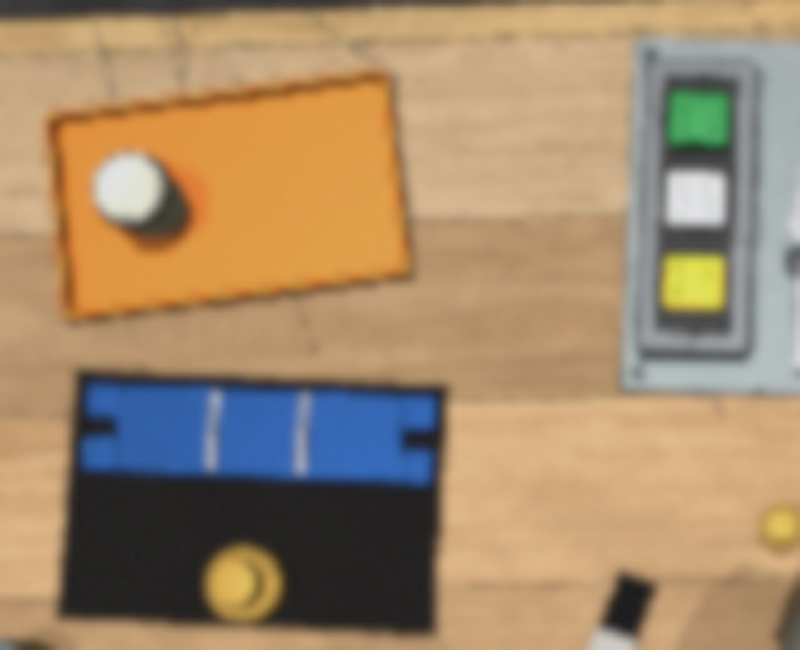

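Request:
carry_out --deltas '[{"translation": [0.001, -0.015, 0], "yaw": 0}, {"translation": [0.002, -0.025, 0], "yaw": 0}, {"translation": [0.002, -0.025, 0], "yaw": 0}, {"translation": [0.002, -0.025, 0], "yaw": 0}, {"translation": [0.002, -0.025, 0], "yaw": 0}, {"translation": [0.002, -0.025, 0], "yaw": 0}, {"translation": [0.002, -0.025, 0], "yaw": 0}, {"translation": [0.002, -0.025, 0], "yaw": 0}]'

```text
time_s: 46.22
tcp_pos: [0.5497, 0.0098, 0.1995]
ee_rot: [3.131, -0.113, -0.002]
wrist_force: [-0.0, -0.2, 0.5]
grip_width: 0.0397
```

Request:
carry_out --deltas '[{"translation": [0.003, -0.025, 0], "yaw": 0}, {"translation": [0.003, -0.025, 0], "yaw": 0}, {"translation": [0.003, -0.025, 0], "yaw": 0}, {"translation": [0.003, -0.025, 0], "yaw": 0}, {"translation": [0.003, -0.025, 0], "yaw": 0}, {"translation": [0.003, -0.025, 0], "yaw": 0}, {"translation": [0.003, -0.025, 0], "yaw": 0}, {"translation": [0.003, -0.02, 0], "yaw": 0}]'

```text
time_s: 46.88
tcp_pos: [0.5826, 0.2132, 0.1904]
ee_rot: [3.129, -0.111, -0.023]
wrist_force: [0.3, -0.1, -0.2]
grip_width: 0.0395
```

Request:
carry_out --deltas '[{"translation": [0.003, -0.015, 0], "yaw": 0}, {"translation": [0, -0.005, 0], "yaw": 0}, {"translation": [0, 0, 0], "yaw": 0}]'

```text
time_s: 47.13
tcp_pos: [0.5862, 0.2379, 0.1873]
ee_rot: [3.13, -0.104, -0.029]
wrist_force: [0.4, -0.9, -0.0]
grip_width: 0.0391
```

```bash
python3 - <<'E'
from h import *
p=pose()
print(yawdir(),p[0],tool([.578,.25,.055]))
E
```

```text
(np.float64(-3.823723202795296), array([-0.01906042, -0.00948604, -0.99977333])) [0.58624266 0.23785593 0.18732501] [-0.00659964 -0.01298888  0.13233693]
```

Request:
carry_out --deltas '[{"translation": [-0.002, -0.006, 0.01], "yaw": 0}, {"translation": [-0.002, -0.006, 0.02], "yaw": 0}, {"translation": [-0.001, 0, 0.025], "yaw": 0}, {"translation": [0, 0, 0.025], "yaw": 0}, {"translation": [0, 0, 0.015], "yaw": 0}, {"translation": [0, 0, 0.005], "yaw": 0}, {"translation": [0, 0, 0], "yaw": 0}]'

```text
time_s: 47.72
tcp_pos: [0.5777, 0.2433, 0.0812]
ee_rot: [3.125, -0.113, -0.032]
wrist_force: [-0.5, -0.2, 0.1]
grip_width: 0.0393
```

```bash
python3 - <<'E'
from h import *
p=pose(); snap('scene','s31',(180,110,300,210),6)
print(yawdir(),p[0],tool([.578,.25,.055]))
E
```

```text
(np.float64(-4.163311656955108), array([-0.02062008, -0.01319105, -0.99970036])) [0.57769199 0.24330305 0.08122415] [ 0.00020731 -0.00712749  0.02661923]
```

View pics/s31.png

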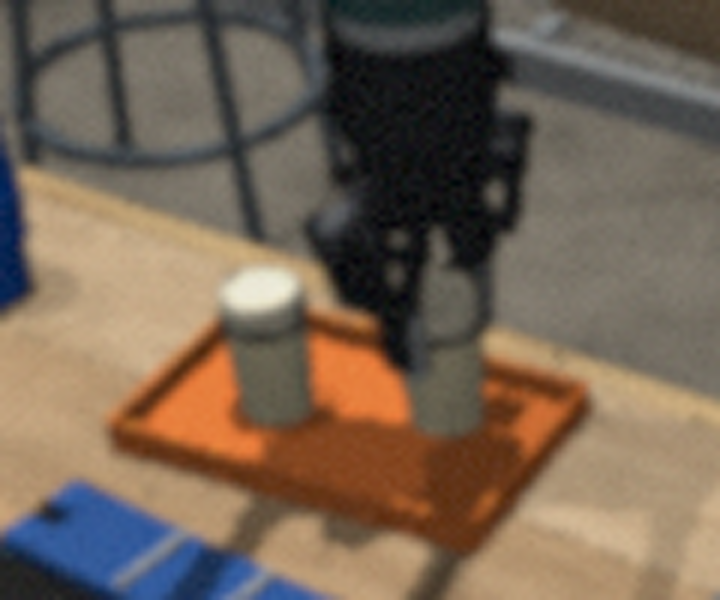

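Request:
carry_out --deltas '[{"translation": [0, -0.004, 0.008], "yaw": 0}, {"translation": [0, -0.002, 0.008], "yaw": 0}, {"translation": [0, 0, 0.005], "yaw": 0}, {"translation": [0, 0, 0.003], "yaw": 0}, {"translation": [0, 0, 0.002], "yaw": 0}]'

```text
time_s: 48.18
tcp_pos: [0.5809, 0.2495, 0.0575]
ee_rot: [3.128, -0.116, -0.019]
wrist_force: [0.3, 0.3, 0.2]
grip_width: 0.0394
```

Request:
carry_out --deltas '[{"translation": [0, 0, 0.003], "yaw": 0}, {"translation": [0, 0, 0.003], "yaw": 0}]'

```text
time_s: 48.35
tcp_pos: [0.5812, 0.2497, 0.0543]
ee_rot: [3.128, -0.115, -0.017]
wrist_force: [-8.5, -2.4, 32.9]
grip_width: 0.0396
```

Request:
carry_out --deltas '[{"translation": [0, 0, -0.001], "yaw": 0}, {"translation": [0, 0, 0], "yaw": 0}, {"translation": [0, 0, 0], "yaw": 0}, {"translation": [0, 0, 0], "yaw": 0}, {"translation": [0, 0, -0.01], "yaw": 0}, {"translation": [0, 0, -0.02], "yaw": 0}, {"translation": [0, 0, -0.025], "yaw": 0}, {"translation": [0, 0, -0.025], "yaw": 0}]' --jaw -0.65

```text
time_s: 49.02
tcp_pos: [0.5787, 0.2495, 0.134]
ee_rot: [3.124, -0.115, -0.034]
wrist_force: [0.4, 0.8, -0.5]
grip_width: 0.0706
```

Request:
carry_out --deltas '[{"translation": [0, 0, -0.025], "yaw": 0}, {"translation": [0, 0, -0.02], "yaw": 0}, {"translation": [0, 0, -0.015], "yaw": 0}, {"translation": [0, 0, -0.005], "yaw": 0}, {"translation": [0, 0, 0], "yaw": 0}]'

```text
time_s: 49.43
tcp_pos: [0.5827, 0.2513, 0.2103]
ee_rot: [3.128, -0.115, -0.017]
wrist_force: [0.7, 0.1, 0.9]
grip_width: 0.0704
```

```bash
python3 - <<'E'
from h import *
p=pose(); snap('scene','s32',(180,90,420,270),3)
print(yawdir(),p[0])
a=np.radians(-3.4)
# push plate face: nest row (.517,-.130) minus 69mm along x, carriage moved ~9mm
for d in (0,.009): print(np.array([.517,-.130])+(d-.069)*np.array([np.cos(a),np.sin(a)]))
E
```

```text
(np.float64(-4.2086061648501225), array([-0.01146484, -0.01074651, -0.99987653])) [0.58267979 0.25131604 0.21034185]
[ 0.44812145 -0.12590786]
[ 0.45710561 -0.12644162]
```

View pics/s32.png

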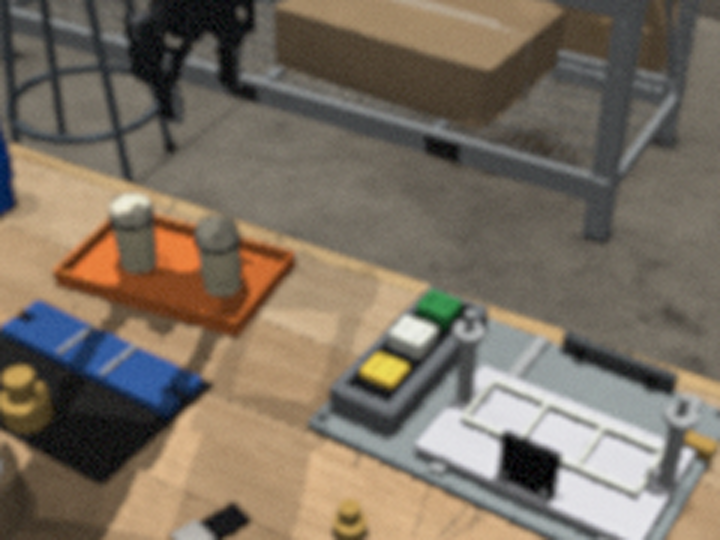

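Request:
carry_out --deltas '[{"translation": [-0.006, 0.015, 0], "yaw": 0}, {"translation": [-0.01, 0.023, 0], "yaw": 0}, {"translation": [-0.01, 0.023, 0], "yaw": 0}, {"translation": [-0.01, 0.023, 0], "yaw": 0}, {"translation": [-0.01, 0.023, 0], "yaw": 0}, {"translation": [-0.01, 0.023, 0], "yaw": 0}, {"translation": [-0.01, 0.023, 0], "yaw": 0}, {"translation": [-0.01, 0.023, 0], "yaw": 0}]' --jaw 1

```text
time_s: 50.15
tcp_pos: [0.4866, 0.0785, 0.2006]
ee_rot: [3.127, -0.103, -0.046]
wrist_force: [1.1, -0.9, -0.3]
grip_width: -0.0002
```

Request:
carry_out --deltas '[{"translation": [-0.01, 0.023, 0], "yaw": 0}, {"translation": [-0.01, 0.023, 0], "yaw": 0}, {"translation": [-0.01, 0.023, 0], "yaw": 0}, {"translation": [-0.01, 0.023, 0], "yaw": 0}, {"translation": [-0.01, 0.023, 0], "yaw": 0}, {"translation": [-0.005, 0.023, 0], "yaw": 0}, {"translation": [0, 0.023, 0], "yaw": 0}, {"translation": [0, 0.015, 0], "yaw": 0}]'

```text
time_s: 50.82
tcp_pos: [0.4049, -0.1, 0.1941]
ee_rot: [3.13, -0.102, -0.084]
wrist_force: [0.9, 0.3, 0.5]
grip_width: 0.0
```

```bash
python3 - <<'E'
from h import *
p=pose()
print(yawdir(),p[0],tool([.41,-.125,.06]))
E
```

```text
(np.float64(-3.746592064354754), array([-0.0540437 , -0.00749735, -0.99851042])) [ 0.40490728 -0.10000426  0.19407296] [0.01387062 0.0231376  0.13378542]
```

Request:
carry_out --deltas '[{"translation": [0.001, 0.01, 0.005], "yaw": 0}, {"translation": [0.001, 0.01, 0.02], "yaw": 0}, {"translation": [0.001, 0.003, 0.025], "yaw": 0}, {"translation": [0.001, 0, 0.025], "yaw": 0}, {"translation": [0.001, 0, 0.025], "yaw": 0}, {"translation": [0, 0, 0.015], "yaw": 0}, {"translation": [0, 0, 0.005], "yaw": 0}, {"translation": [0, 0, 0], "yaw": 0}]'

```text
time_s: 51.48
tcp_pos: [0.3948, -0.1275, 0.063]
ee_rot: [3.133, -0.114, -0.103]
wrist_force: [0.9, 0.9, 0.3]
grip_width: 0.0001
```

```bash
python3 - <<'E'
from h import *
p=pose()
print(yawdir(),p[0],tool([.44,-.127,.058]))
E
```

```text
(np.float64(-4.173507868663821), array([-0.0657679 , -0.00287977, -0.99783079])) [ 0.39478214 -0.12748327  0.06297539] [ 0.04529167 -0.00378816  0.00198932]
```

Approach the plate and push gently.

Request:
carry_out --deltas '[{"translation": [0.01, -0.001, 0], "yaw": -0.3}, {"translation": [0.012, -0.001, 0.001], "yaw": -0.3}, {"translation": [0.012, -0.001, 0.001], "yaw": 0}, {"translation": [0.008, 0, 0.001], "yaw": 0}, {"translation": [0.008, 0, 0.001], "yaw": 0}, {"translation": [0.008, 0, 0.001], "yaw": 0}]'

```text
time_s: 51.98
tcp_pos: [0.4584, -0.128, 0.0559]
ee_rot: [3.133, -0.094, -0.1]
wrist_force: [-2.5, -0.0, 1.4]
grip_width: -0.0001
```

```bash
python3 - <<'E'
from h import *
p=pose();snap('scene','s33',(270,150,430,290),5)
print(yawdir(),p[0],readout.state()['wrist_force'])
E
```

```text
(np.float64(-3.4762970869865377), array([-0.06057202, -0.00479827, -0.9981523 ])) [ 0.45841545 -0.12804452  0.05587069] [ 3.02383033 -0.24461271  0.01833204]
```

View pics/s33.png

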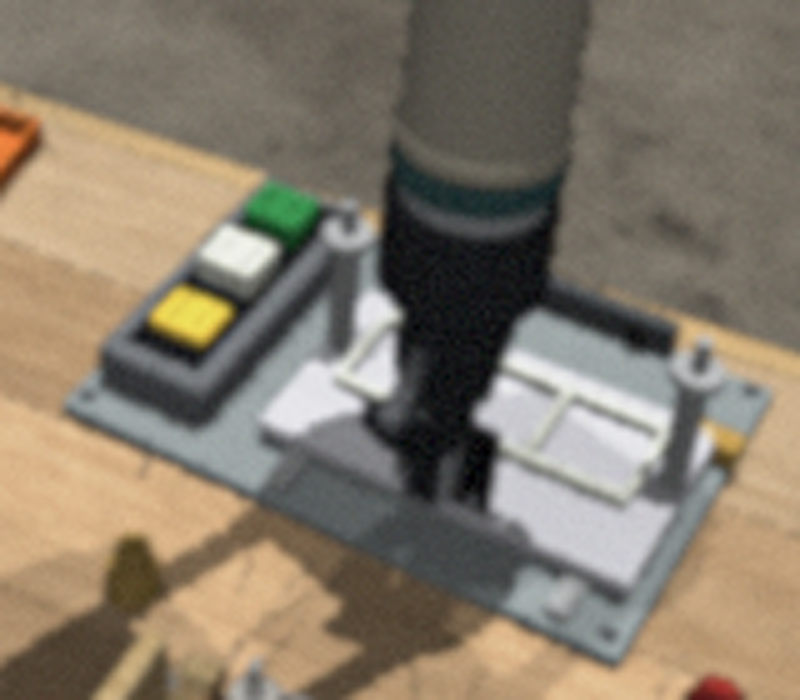

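Request:
carry_out --deltas '[{"translation": [0.007, 0, -0.001], "yaw": 0}, {"translation": [0.008, 0, -0.001], "yaw": 0}, {"translation": [0.008, 0, -0.001], "yaw": 0}, {"translation": [0.008, 0, -0.001], "yaw": 0}, {"translation": [0.006, 0, -0.001], "yaw": 0}, {"translation": [0.006, 0, 0], "yaw": 0}]'

```text
time_s: 52.53
tcp_pos: [0.499, -0.1301, 0.0565]
ee_rot: [3.133, -0.091, -0.127]
wrist_force: [-4.9, -0.8, 4.2]
grip_width: 0.0001
```

Request:
carry_out --deltas '[{"translation": [0.006, 0, 0], "yaw": 0}, {"translation": [0.006, 0, 0], "yaw": 0}]'

```text
time_s: 52.7
tcp_pos: [0.5028, -0.1302, 0.056]
ee_rot: [3.133, -0.087, -0.16]
wrist_force: [-22.3, -2.3, 21.6]
grip_width: -0.0001
```

Request:
carry_out --deltas '[{"translation": [0.006, 0, 0], "yaw": 0}, {"translation": [0.006, 0, 0], "yaw": 0}]'

```text
time_s: 52.87
tcp_pos: [0.5021, -0.1302, 0.0564]
ee_rot: [3.131, -0.083, -0.206]
wrist_force: [-16.1, -1.8, 15.3]
grip_width: -0.0002
```

Request:
carry_out --deltas '[{"translation": [-0.01, 0, 0], "yaw": 0}, {"translation": [-0.015, 0, 0], "yaw": 0}, {"translation": [-0.02, 0, 0], "yaw": 0}, {"translation": [-0.02, 0, -0.005], "yaw": 0}, {"translation": [-0.02, 0, -0.01], "yaw": 0}, {"translation": [-0.01, 0, -0.015], "yaw": 0}, {"translation": [0, 0, -0.01], "yaw": 0}]'

```text
time_s: 53.45
tcp_pos: [0.417, -0.1258, 0.1096]
ee_rot: [3.132, -0.085, -0.187]
wrist_force: [-0.2, -0.4, -0.2]
grip_width: -0.0002
```

```bash
python3 - <<'E'
from h import *
p=pose();snap('scene','s34',(270,150,430,290),5);snap('wrist','w34')
snap('top','t34',(290,130,450,230),5)
print(yawdir(),p[0],readout.state()['wrist_force'])
E
```

```text
(np.float64(-3.125818906551688), array([-0.11613916, -0.00141497, -0.99323194])) [ 0.41704458 -0.12584384  0.10958855] [-0.11696969  0.46346564  0.0309312 ]
```

View pics/s34.png

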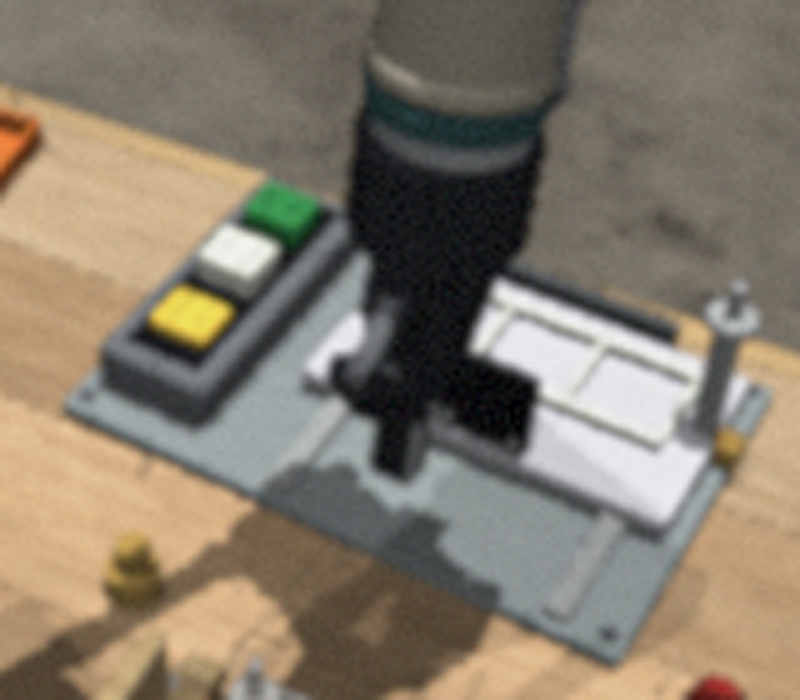

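View pics/t34.png

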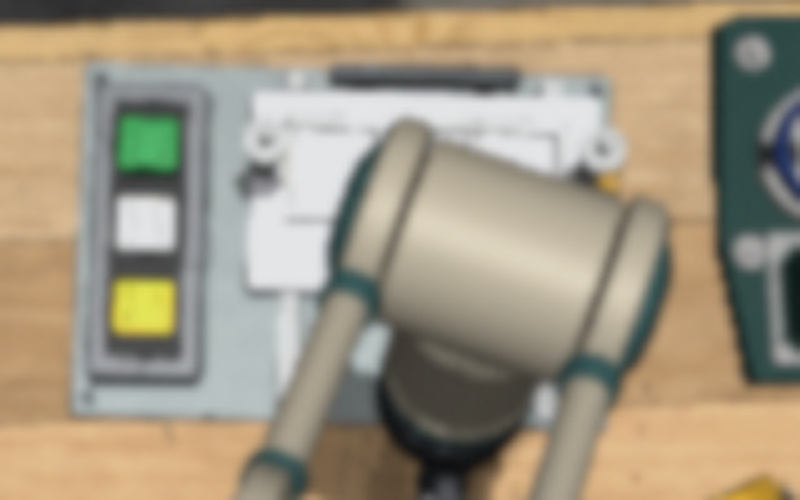

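View pics/w34.png

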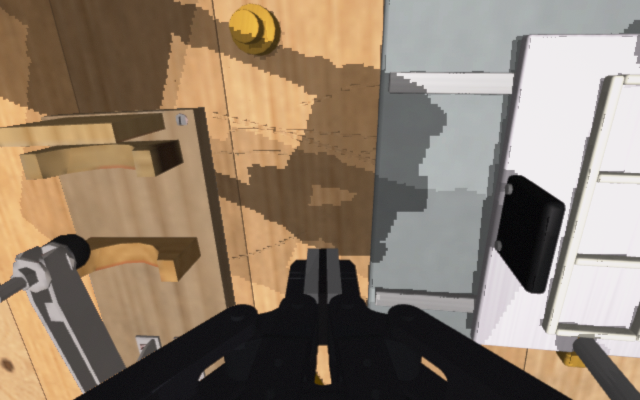

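```bash
python3 - <<'E'
from h import *
f=lambda u,v,z: px2w('top',(290+u/5,130+v/5),z)
a=f(260,265,.117);b=f(265,142,.117);print(a,b,np.linalg.norm(b-a))
a=f(603,273,.117);b=f(603,148,.117);print(np.linalg.norm(b-a))
a=f(250,208,.025);b=f(254,88,.025);print(np.linalg.norm(b-a))
a=f(245,408,.025);b=f(248,290,.025);print(np.linalg.norm(b-a))
E
```

```text
[ 0.51927594 -0.0404259   0.117     ] [ 0.58649999 -0.04534825  0.117     ] 0.0674040181328927
0.06812487173798501
0.07086264556484957
0.0681407150027223
```

Request:
carry_out --deltas '[{"translation": [0, 0, -0.015], "yaw": 0}, {"translation": [0, -0.005, -0.02], "yaw": 0}, {"translation": [0, -0.01, -0.02], "yaw": 0}, {"translation": [0.005, -0.015, -0.015], "yaw": 0}, {"translation": [0.01, -0.015, -0.005], "yaw": 0}, {"translation": [0.015, -0.015, 0], "yaw": 0}, {"translation": [0.02, -0.015, 0], "yaw": 0}, {"translation": [0.02, -0.015, 0], "yaw": 0}]'

```text
time_s: 54.27
tcp_pos: [0.5086, -0.0391, 0.1738]
ee_rot: [3.132, -0.093, -0.178]
wrist_force: [0.4, 0.6, -0.1]
grip_width: -0.0004
```

```bash
python3 - <<'E'
from h import *
p=pose()
print(yawdir(),p[0],tool([.557,.025,.12]))
E
```

```text
(np.float64(-3.4277242537314687), array([-1.13130812e-01,  2.04845765e-04, -9.93580081e-01])) [ 0.50862782 -0.03910836  0.17380134] [ 0.0502447  -0.0672021   0.04799669]
```

Request:
carry_out --deltas '[{"translation": [0.012, -0.017, 0], "yaw": 0}, {"translation": [0.014, -0.018, 0], "yaw": 0}, {"translation": [0.012, -0.017, 0], "yaw": 0}, {"translation": [0.008, -0.01, 0.005], "yaw": 0}, {"translation": [0.002, -0.003, 0.01], "yaw": 0}, {"translation": [0, 0, 0.01], "yaw": 0}, {"translation": [0, 0, 0], "yaw": 0}]'

```text
time_s: 54.85
tcp_pos: [0.5681, 0.0299, 0.1332]
ee_rot: [3.134, -0.085, -0.174]
wrist_force: [0.0, 0.6, -0.0]
grip_width: -0.0003
```

```bash
python3 - <<'E'
from h import *
p=pose(); snap('wrist','w35')
print(yawdir(),p[0],tool([.557,.025,.075]),w2px('wrist',[.558,.0225,.058]))
E
```

```text
(np.float64(-3.157329761601678), array([-0.11003514,  0.00155052, -0.99392649])) [0.56810652 0.02992655 0.13322342] [-0.00447234  0.00508289  0.05975687] [320.66011438 226.65973969]
```

View pics/w35.png

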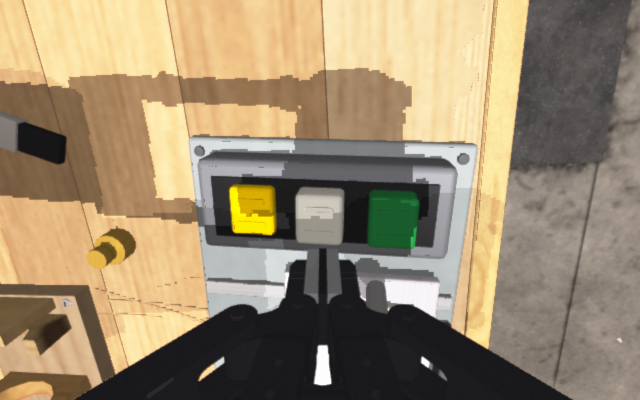

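```bash
python3 - <<'E'
from h import *
p=pose(); snap('wrist','w36',(180,120,480,270),2.6); q=pose()
print(p[0],q[0],yawdir(),w2px('wrist',[.558,.0225,.058],p), readout.state()['joint_velocities'])
E
```

```text
[0.56829126 0.02973777 0.13387938] [0.56871061 0.02944601 0.13490948] (np.float64(-3.183551439653467), array([-0.10847675,  0.00140558, -0.99409799])) [320.66312698 226.65877473] [-0.00670717 -0.02106538 -0.02327418 -0.00169342  0.00738127 -0.00012006]
```

View pics/w36.png

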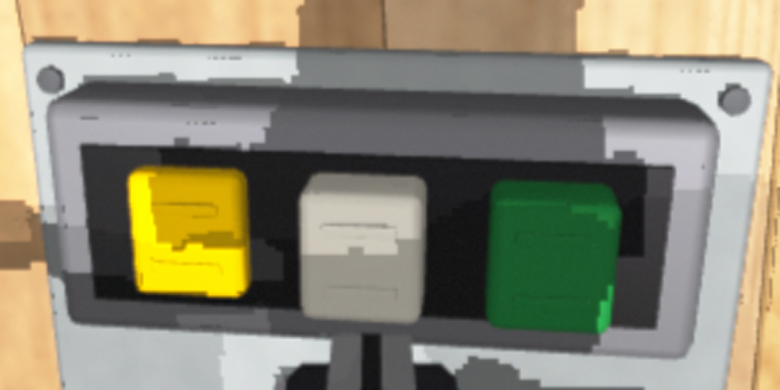

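```bash
python3 - <<'E'
from h import *
P=px2w('wrist',(319,220),.058); print(P, tool([P[0],P[1],.075]))
print(px2w('wrist',(180+190/2.6,120+235/2.6),.048),px2w('wrist',(180+50/2.6,120+78/2.6),.006),px2w('wrist',(180+735/2.6,120+100/2.6),.006))
E
```

```text
[0.55760898 0.02628607 0.058     ] [-0.00435123  0.00349089  0.06075572]
[0.51251365 0.02940919 0.048     ] [0.46167631 0.0629484  0.006     ] [0.65540416 0.05041057 0.006     ]
```

Request:
carry_out --deltas '[{"translation": [-0.002, 0.002, 0.01], "yaw": 0}, {"translation": [-0.001, 0.001, 0.015], "yaw": 0}, {"translation": [0, 0, 0.015], "yaw": 0}, {"translation": [0, 0, 0.01], "yaw": 0}, {"translation": [0, 0, 0.005], "yaw": 0}, {"translation": [0, 0, 0], "yaw": 0}]'

```text
time_s: 55.45
tcp_pos: [0.5581, 0.0224, 0.0791]
ee_rot: [3.133, -0.093, -0.164]
wrist_force: [0.3, -0.2, -0.3]
grip_width: -0.0002
```

```bash
python3 - <<'E'
from h import *
p=pose(); snap('wrist','w37')
print(yawdir(),p[0],tool([.5575,.025,.075]))
E
```

```text
(np.float64(-3.407174092262218), array([-1.03667095e-01, -3.33496630e-04, -9.94611996e-01])) [0.55814519 0.02237742 0.07914337] [-0.00059286 -0.00259356  0.00471946]
```

View pics/w37.png

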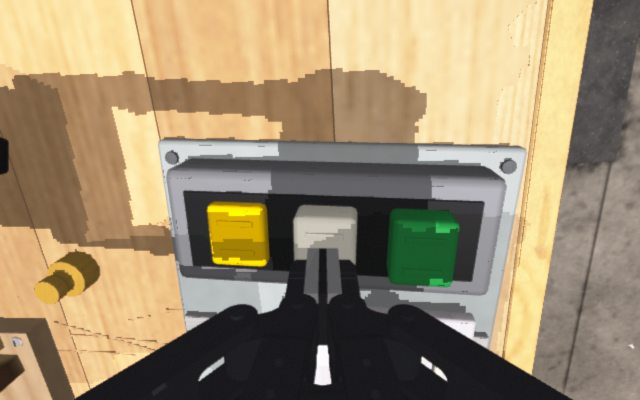

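Tips over the white key. Press with small steps.

Request:
carry_out --deltas '[{"translation": [0, -0.002, 0.006], "yaw": 0}, {"translation": [0.001, 0, 0.005], "yaw": 0}, {"translation": [0.001, 0, 0.004], "yaw": 0}, {"translation": [0, 0, 0.003], "yaw": 0}]'

```text
time_s: 55.83
tcp_pos: [0.5589, 0.0241, 0.0642]
ee_rot: [3.133, -0.094, -0.159]
wrist_force: [0.3, -0.6, 1.7]
grip_width: 0.0
```

Request:
carry_out --deltas '[{"translation": [0, 0, 0.004], "yaw": 0}, {"translation": [0, 0, 0.004], "yaw": 0}]'

```text
time_s: 56.0
tcp_pos: [0.5596, 0.0241, 0.0616]
ee_rot: [3.133, -0.093, -0.153]
wrist_force: [-8.2, 1.0, 43.2]
grip_width: -0.0001
```

Bottomed out (43 N). Retract straight up and look.

Request:
carry_out --deltas '[{"translation": [0, 0, -0.01], "yaw": 0}, {"translation": [0, 0, -0.02], "yaw": 0}, {"translation": [0, 0, -0.025], "yaw": 0}, {"translation": [0, 0, -0.03], "yaw": 0}, {"translation": [0, 0, -0.03], "yaw": 0}, {"translation": [0, 0, -0.02], "yaw": 0}, {"translation": [-0.005, 0, -0.01], "yaw": 0}, {"translation": [-0.01, 0, 0], "yaw": 0}]'

```text
time_s: 56.67
tcp_pos: [0.562, 0.0252, 0.2142]
ee_rot: [3.133, -0.092, -0.141]
wrist_force: [-0.1, -0.2, 0.7]
grip_width: 0.0003
```

Request:
carry_out --deltas '[{"translation": [-0.02, 0, 0], "yaw": 0}, {"translation": [-0.025, 0, 0], "yaw": 0}, {"translation": [-0.025, 0, 0], "yaw": 0}, {"translation": [-0.025, 0, 0], "yaw": 0}, {"translation": [-0.02, 0, 0], "yaw": 0}, {"translation": [-0.01, 0, 0], "yaw": 0}, {"translation": [0, 0, 0], "yaw": 0}]'

```text
time_s: 57.25
tcp_pos: [0.4213, 0.0338, 0.2169]
ee_rot: [3.132, -0.091, -0.165]
wrist_force: [0.7, 0.5, 0.2]
grip_width: 0.0001
```

```bash
python3 - <<'E'
from h import *
p=pose(); snap('scene','s40',(140,130,440,290),2.6);snap('top','t40',(180,125,440,265),3);snap('scene','s41',(270,170,350,250),8)
print(yawdir(),p[0],readout.state()['wrist_force'],readout.state()['time_s'])
E
```

```text
(np.float64(-3.3708474527555117), array([-1.00971658e-01, -6.75226502e-04, -9.94889073e-01])) [0.42132856 0.03382232 0.21686544] [0.35586581 0.16647553 0.22224184] 57.4
```

View pics/s40.png

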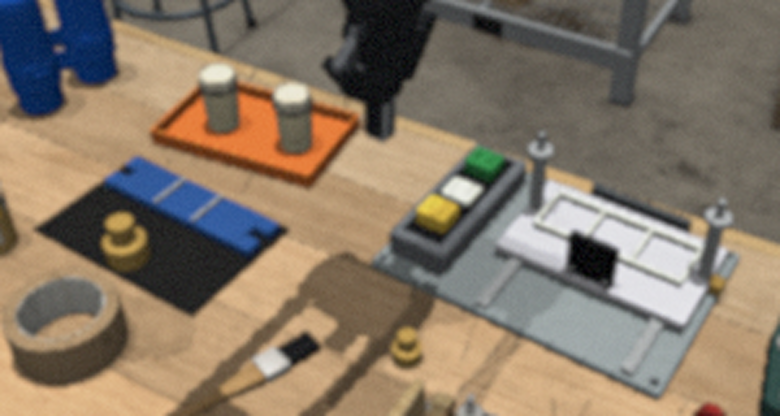

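View pics/t40.png

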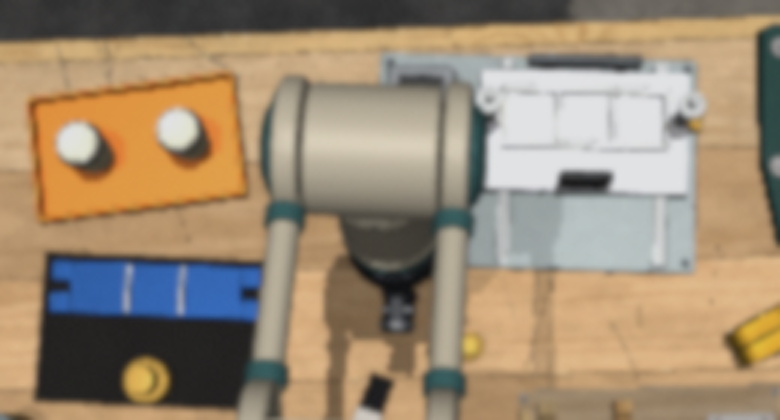

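View pics/s41.png

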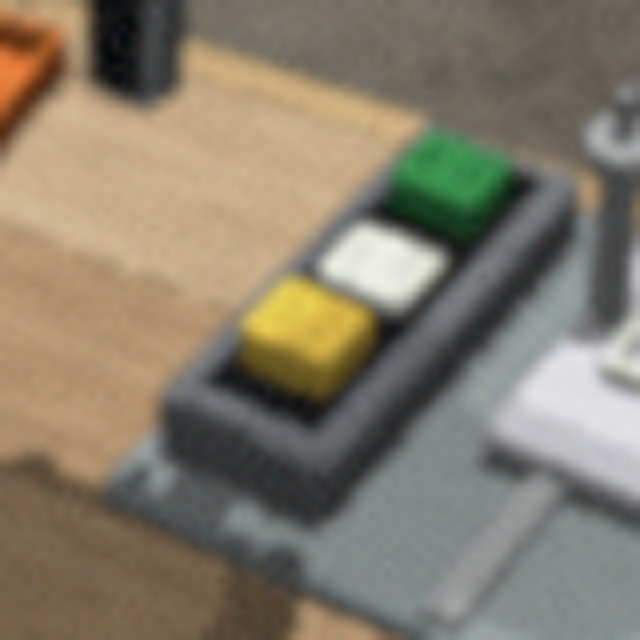

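```bash
python3 - <<'E'
from cell import bot
print(bot.job_done())
E
```

```text
the job is handed in; nothing more can be done
None
```

I did all six steps in order and handed the job in at about 57 s of robot time. The hand-in reports no verdict, so what follows comes from my own last checks.

**What I did**
- Pressed the yellow key, and the green one popped up.
- Set the larger brass weight upright on the mat and laid the blue plate flat beside it.
- Put both cartridges in the orange tray. Only two were there; the middle nest was empty.
- Pushed the carriage home, then pressed the white key, and the yellow one popped up.

**Last pictures**
- The white key is down, and yellow and green are up.
- Both cartridges stand in the tray, and the tray did not shift.
- The weight is upright and the plate is flat, both on the mat.
- The tape measure looks to be where it started, though I did not measure it. The arm was clear of everything.

**Carriage:** the top camera put its travel at 67–71 mm depending on which feature I measured, and the stop pushed back with about 22 N, more than the detent can hold. I take it as fully home, but I could not read the joint itself.

**Things that went less well**
- **Tool tilt:** the tool drifted up to about 8° off vertical during the moves. I straightened it twice by pressing the closed fingertips on the bench.
- **Carriage nudged early:** the second press also moved the carriage about 8–9 mm toward home, before the last cartridge was out.
- **High forces:** that second press reached 97 N at the wrist (limit 120 N), and the first yellow-key press reached 68 N. Both were meant as fingertip contact, but since the carriage moved I can't rule out that the gripper's body touched its push plate; that contact force was not measured.

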